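# Hang a drilled plate on the swing arm and index it to the third stop

### The arm

A 6-joint arm with a two-finger parallel gripper is mounted at the origin on a cart in front of the work surface, level with it; the furniture and walls round the work are solid. World frame = base frame: x ahead of the robot, y to its left, z up, the work surface at z = 0. Lengths are in m, angles in rad, forces in N, time in s.
With the tool pointing down it reaches from about 0.375 to 0.9 m from the base axis. Payload 3.1 kg.
Tool frame: the origin (TCP) lies midway between the tips of the shut fingers; the grasp point (between the pads) lies robot.grip_point_offset behind it (robot.grip_point_offset is the distance from the TCP to the grasp point, in m); z points along the fingers, y is the direction in which the jaws open and shut (so a half turn about z gives the same grasp; the last joint's range is limited). The gripper opens to 87 mm and grips with 3 to 60 N. Pads are 19 mm wide; open, the fingers measure 117 mm over their backs; the gripper's body (75 mm by 190 mm) begins 51 mm behind the grasp point.
Start: joints at [-1.395, 0.527, 1.433, -0, 1.181, -0.178], TCP at [0.217, -0.586, 0.202] pointing down, gripper open.
Joint ranges: [-3.08, 3.08], [-0.75, 2.2], [0.22, 2.44], [-1.43, 4.57], [0, 2.65], [-2.85, 2.85]. Speed limits (rad/s): [2.79, 2.79, 3.14, 3.14, 3.14, 3.14].

### API

Orientations are given as a unit quaternion [x, y, z, w].
In Python, from rig import robot, cams, hand_in gives the robot as it stands. The module is installed in compiled form; this text tells all that it offers.
- The arm moves only by the tool send_rows, never from a script. Its argument "steps" is one flat list of numbers, 5 for each row, row after row: the finger opening in m, from 0 to 0.087, then the shift along the tool's x, y, z in m, then the turn about the tool's z in rad. A call has 1 to 8 rows; each row is the pose to reach, as a shift and turn from the pose measured when the call began, along the tool's axes at that moment; what a row does not reach only later rows make up. A row lasts 1/8 s, in which the tool goes at most 62.5 mm and 10.7 degrees, less where a joint would pass 70% of its speed; a pose out of reach is approached as far as the arm can. A call with a gripper value outside its range is refused whole. The fingers move at their own pace and stop on an object; "force" is the grip in N (left out, the last holds). Time passes only in rows, so rows that repeat a pose let the fingers close. It gives the time, the measured TCP pose, the force and the opening at its end, in the units of the state.
- robot.get_obs(): the state, without advancing time (a new reading comes with each control period).
- cams.camera(name): name is "scene" or "side" or "wrist"; returns a dict with "color" (384x512x3 uint8, red, green, blue), "range_z" (384x512 float32, m along the optical axis (not along the pixel's ray), 0 where there is no reading), "intrinsics" (3x3 intrinsics, pixels), "extrinsics" (4x4, takes a point from camera to world coordinates). Camera axes: x right, y down, z forward; pixel columns grow to the right and rows downward; lengths in m; the calibration is good to about 2 mm. A picture is of the moment at which its call begins.
- hand_in(): hands the job in, once; it reports no verdict.
The state is a dict: "time": time; "q": joint angles; "joint_velocities": joint speeds; "joint_torque": joint torques, N m; "position": TCP position; "tool_rot": TCP orientation; "ft_force": force on the tool from outside, world axes, zero at the start; "moment": the same for the moment, N m; "grip_width": finger opening in m.
Only numpy, scipy, OpenCV 4.12 (cv2) and the standard library are available. Lean on these libraries where they do the work, as an engineer would, in place of code of your own. Each camera call takes 0.05 s, during which the arm holds its last target.

### The job

Lift the drilled steel plate out of its slotted block, hang it by its hole on the peg of the swing arm while the arm is at home, and let go of the plate. Then turn the knob on top of the stand clockwise (seen from above), counting the clicks, to the third stop, so that the plate hangs over the third dish; do not run on towards the fourth. The arm springs home when let go, so finish while still gripping the knob at the third stop, with the plate hanging quietly; leave the timer, tub and vial undisturbed.

Things in the scene. Friction and masses are not known exactly. Their poses are not given: they have to be found in the camera images.
- plate: Loose flat steel plate, 36 mm wide (its y), 4 mm thick (its x), 90 mm tall (its z), about 0.06 to 0.13 kg, with one round 20 mm hole near its upper end. It stands on end in the slot of the block, its lower 18 mm inside, so it may lean a few degrees. Origin: centre of its lower end.
- plate_hole (a point): Centre of the plate's 20 mm hole, 74 mm above the plate's lower end and 16 mm below its top edge; the hole runs through along the plate's x axis. Same axes as the plate.
- block: Fixed white block, 50 (x) x 64 (y) x 26 (z) mm, with a slot 6 mm wide (x) and 40 mm long (y), floor 8 mm above the worktop, in which the plate stands. Origin: centre of its underside.
- stand: Fixed stand: round foot of 110 mm, column, aluminium dial disc of 94 mm at 92 to 99 mm height with a thick dark pin at home and a thin one at each of four stops. The head with swing arm, peg and knob turns on its upright axis. Origin: on the axis, at worktop height; z up; -x points to where the peg is at home.
- dish_3: Third of four fixed glass dishes (56 mm wide, 12 mm high) that stand on the worktop in an arc round the stand, one under the peg's place at each stop: the first next to home, the fourth farthest; home has none. Origin: centre of its underside.
- peg: Level steel peg, pointing outwards at the arm's end, 121 mm above the worktop: 6 mm rod between an inner 16 mm collar (from 22 mm inwards of the origin) and an outer 10 mm end rim (20 to 24 mm outwards). Origin: on the rod's axis, 150 mm from the stand's axis, where the plate shall hang; -x points to the free end, z up. A hung plate's hole centre is 7 mm lower than the rod's axis.
- index_knob: Knob on the stand's axis: upright aluminium bar 50 mm long (its x), 13 thick (its y), 36 tall (its z), from 142 to 178 mm above the worktop, on a 20 mm spindle over the hub (60 mm across, top at 135 mm). A dark line on top points to the peg. Turns with arm and peg. Origin: centre of its underside; -x points towards the peg.
- swing_arm (a joint): Angle of knob, arm and peg, rad: 0 at home (hard end), growing clockwise from above. Stops at 0.419, 0.838, 1.257 (third), 1.676; hard end 1.82. A spring of 0.12 to 0.17 N m drives it home; the detent adds or takes up to 0.08 N m: resistance peaks (0.24) a quarter pitch after each stop, and dips (0.06) a quarter pitch before it. Stops are felt but do not hold it.
- timer: White square lab timer lying flat, 63 x 63 x 21 mm, loose. Origin: centre of its underside. Leave alone.
- tub: White round tub with a lid, 53 mm wide, 46 mm high, loose. Origin: centre of its underside. Leave alone.
- vial: Small vial with a black cap, 25 mm wide, 47 mm high, loose. Origin: centre of its underside. Leave alone.
Mind the look-alikes: they are no part of the job. There is more than one size of the plate; the one meant has the size given above.

How it is judged:
By the outcome, as a careful person would: the job done as asked, in the order asked, and still so for the second after the job is handed in, while the arm keeps its last pose, push and grip.
It also fails if it takes over 58 s, if anything falls off the work surface, if the arm or the gripper's body presses on something with over 40 N, if the wrist force passes 120 N, or if a joint passes its speed limit or range.

## Working session

There is one attempt and no reset: what is moved stays moved. The work goes in short steps, Python scripts to look and compute and a tool call to move; the robot and the scene stay as the last step left them, time stands still between calls to the robot, and variables do not carry over. Pictures are saved under pics/ and viewed, and the job is handed in when it is done.

Besides the shell and the picture viewer there is one more tool, called after ">>>" as name(argument=value, ...) on one line, values as JSON. send_rows: Moves the arm, as the interface text tells. Its arguments: {"type":"object","properties":{"steps":{"type":"array","items":{"type":"number"}},"force":{"type":"number"}},"required":["steps"]}

```bash
mkdir -p pics
cat > h.py <<'E'
import numpy as np, cv2
from rig import robot, cams
def snap(n,fn=None,scale=1.5):
    c=cams.camera(n); im=cv2.cvtColor(c["color"],cv2.COLOR_RGB2BGR)
    if fn: cv2.imwrite("pics/"+fn+".png",cv2.resize(im,None,fx=scale,fy=scale,interpolation=cv2.INTER_CUBIC))
    np.savez(""+(fn or n)+".npz",**c)
    return c
def load(fn): return dict(np.load(""+fn+".npz"))
def pt(c,u,v):
    z=c["range_z"][int(round(v)),int(round(u))]; K=c["intrinsics"]
    p=np.array([(u-K[0,2])/K[0,0]*z,(v-K[1,2])/K[1,1]*z,z,1]); return (c["extrinsics"]@p)[:3]
def cloud(c):
    z=c["range_z"];K=c["intrinsics"];v,u=np.mgrid[:z.shape[0],:z.shape[1]]
    P=np.stack([(u-K[0,2])/K[0,0]*z,(v-K[1,2])/K[1,1]*z,z,np.ones_like(z)],-1)
    return (P@c["extrinsics"].T)[...,:3]
def plane(c,u,v,h):
    K=c["intrinsics"];E=c["extrinsics"];d=E[:3,:3]@np.array([(u-K[0,2])/K[0,0],(v-K[1,2])/K[1,1],1]);o=E[:3,3]
    return o+d*(h-o[2])/d[2]
def proj(c,P):
    E=np.linalg.inv(c["extrinsics"]);p=E[:3,:3]@np.asarray(P)+E[:3,3];p=c["intrinsics"]@p;return p[:2]/p[2]
E
python3 - <<'E'
from h import *
for n in("scene","side","wrist"):
    c=snap(n,n+"0"); print(n,c["extrinsics"].round(3).tolist())
o=robot.get_obs();print({k:np.round(v,3).tolist() for k,v in o.items()}); print(robot.grip_point_offset)
E
```

```text
scene [[0.486, -0.489, 0.725, -0.298], [-0.874, -0.25, 0.417, -0.412], [-0.023, -0.836, -0.548, 0.771], [0.0, 0.0, 0.0, 1.0]]
side [[-0.952, -0.192, 0.238, 0.33], [-0.305, 0.544, -0.782, 0.827], [0.02, -0.817, -0.576, 0.633], [0.0, 0.0, 0.0, 1.0]]
wrist [[0.347, -0.903, -0.255, 0.285], [-0.938, -0.334, -0.092, -0.56], [-0.002, 0.271, -0.963, 0.383], [0.0, 0.0, 0.0, 1.0]]
{'time': 0.15, 'q': [-1.396, 0.528, 1.434, 0.0, 1.181, -0.179], 'joint_velocities': [-0.001, -0.004, -0.003, 0.002, -0.003, 0.001], 'joint_torque': [0.001, -44.043, -17.684, 0.063, 0.055, -0.0], 'position': [0.216, -0.586, 0.201], 'tool_rot': [0.984, 0.176, 0.0, -0.001], 'ft_force': [1.277, -0.764, 0.363], 'moment': [0.046, -0.033, 0.005], 'grip_width': 0.087}
0.0187
```

View pics/scene0.png

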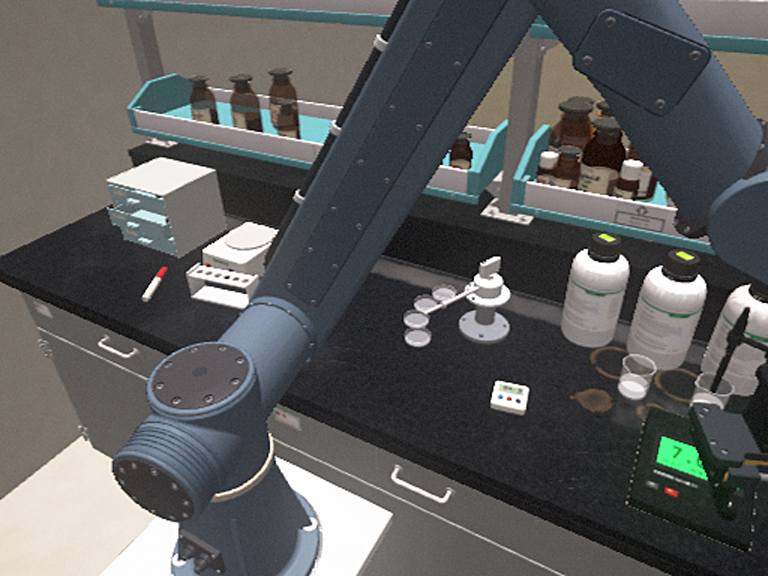

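View pics/side0.png

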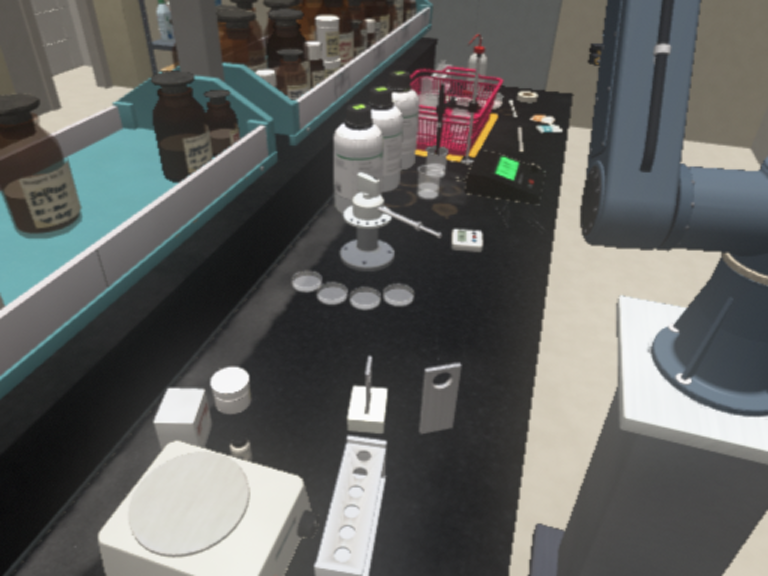

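View pics/wrist0.png

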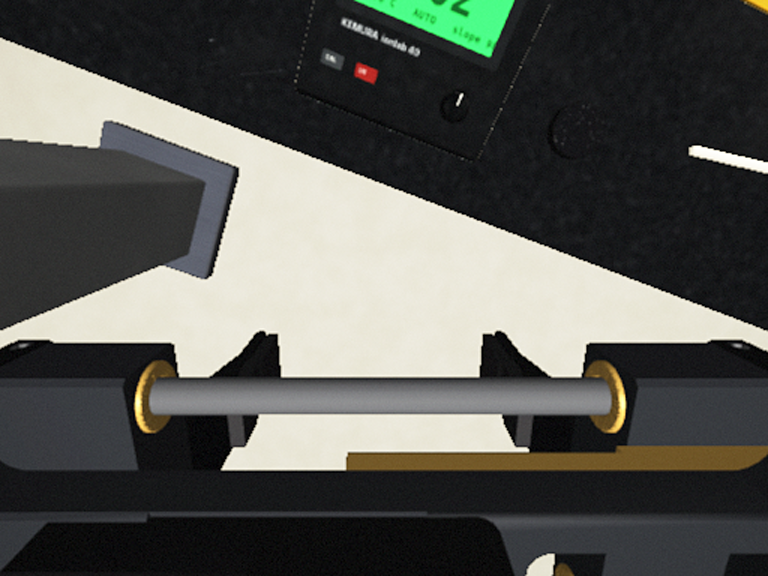

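The side view shows the plate upright in the white block at about (368,400) in the 1.5x picture. A look-alike plate is at (440,398), the stand at (367,225), the peg tip at (438,234) and the dishes at about (307–400, 290). Next I measure them.

Run:
```python
from h import *
c=load("side0"); P=cloud(c)
im=cv2.cvtColor(c["color"],cv2.COLOR_RGB2BGR)
cv2.imwrite("pics/s_a.png",cv2.resize(im[215:305,200:330],None,fx=6,fy=6,interpolation=cv2.INTER_CUBIC))
cv2.imwrite("pics/s_b.png",cv2.resize(im[105:210,180:310],None,fx=6,fy=5.7,interpolation=cv2.INTER_CUBIC))
for n,(u,v) in dict(block=(246,278),platetop=(246,241),plate2=(293,265),foot=(245,170),knob=(247,121),timer=(311,160),tub=(153,250),vial=(160,297)).items(): print(n,pt(c,u,v).round(3))
```

```text
block [0.492 0.306 0.024]
platetop [0.504 0.273 0.095]
plate2 [0.403 0.277 0.064]
foot [ 0.629 -0.098  0.018]
knob [ 0.628 -0.107  0.172]
timer [ 0.454 -0.225  0.016]
tub [0.7   0.314 0.046]
vial [0.628 0.416 0.039]
```

View pics/s_a.png

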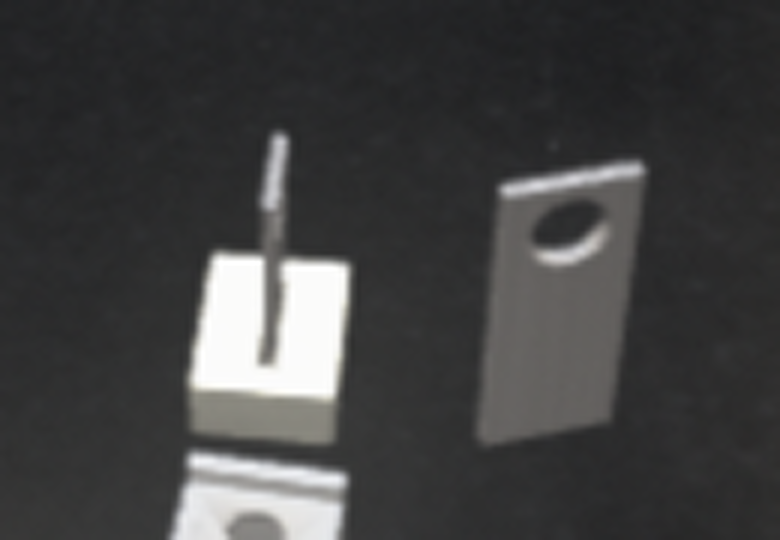

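View pics/s_b.png

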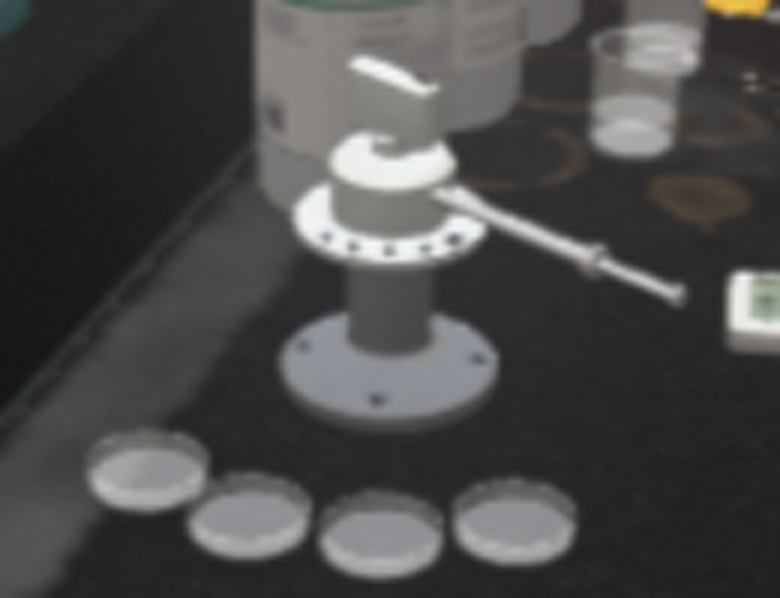

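Run:
```python
from h import *
c=load("side0"); P=cloud(c); g=c["color"].astype(int).sum(2)
def reg(c,P,box,z0,z1):
    u0,v0,u1,v1=box; m=np.zeros(P.shape[:2],bool); m[v0:v1,u0:u1]=1
    return m&(P[...,2]>z0)&(P[...,2]<z1)&(c["range_z"]>0)
def rect(n,c,P,box,z0,z1,h):
    m=reg(c,P,box,z0,z1); v,u=np.nonzero(m)
    X=np.array([plane(c,a,b,h)[:2] for a,b in zip(u,v)],np.float32)
    r=cv2.minAreaRect(X*1000); print(n,len(u),"med z",np.median(P[m][:,2]).round(4),"rect mm",np.round(r[0],1),np.round(r[1],1),round(r[2],1), "boxpts",cv2.boxPoints(r).round(0).tolist())
rect("block",c,P,(228,255,262,285),.021,.030,.026)
rect("knob",c,P,(235,110,260,126),.173,.184,.178)
m=reg(c,P,(235,232,255,280),.03,.12)&(abs(P[...,0]-.5)<.06); Q=P[m]; print("plate pts",len(Q),Q.min(0).round(3),Q.max(0).round(3),Q.mean(0).round(3))
t=Q[Q[:,2]>.09];print("top",t.round(3).tolist()[:12])
m=reg(c,P,(264,235,312,292),.01,.14);Q=P[m];w=np.linalg.svd(Q-Q.mean(0),full_matrices=0);print("plate2",Q.min(0).round(3),Q.max(0).round(3),"n",w[2][2].round(3))
# arm/peg pts
m=reg(c,P,(255,135,298,160),.108,.135);Q=P[m];print("arm",len(Q));vx,vy,x0,y0=cv2.fitLine(Q[:,:2].astype(np.float32),cv2.DIST_HUBER,0,.001,.001).ravel();print(vx,vy,x0,y0,np.degrees(np.arctan2(vy,vx)))
# peg tip
print("tipregion",Q[np.argsort(Q[:,0])[:5]].round(3).tolist())
# dishes: fluid bottoms contour
s=load("scene0");PS=cloud(s)
rect("knobS",s,PS,(310,168,342,190),.173,.184,.178)
rect("timer",c,P,(300,150,325,168),.015,.03,.021)
rect("tub",c,P,(138,243,168,276),.04,.052,.046)
```

```text
block 493 med z 0.0243 rect mm [501.2 284.7] [49.7 65.9] 12.5 boxpts [[470.0, 312.0], [484.0, 247.0], [533.0, 258.0], [518.0, 322.0]]
knob 38 med z 0.1752 rect mm [ 633.5 -111.1] [14.6 50.1] 63.9 boxpts [[608.0, -107.0], [653.0, -129.0], [659.0, -116.0], [614.0, -94.0]]
plate pts 110 [0.497 0.263 0.033] [0.507 0.301 0.098] [0.5   0.287 0.071]
top [[0.507, 0.266, 0.096], [0.505, 0.263, 0.094], [0.506, 0.268, 0.096], [0.504, 0.267, 0.095], [0.504, 0.273, 0.098], [0.503, 0.271, 0.096], [0.506, 0.275, 0.096], [0.504, 0.273, 0.095], [0.502, 0.274, 0.097], [0.505, 0.278, 0.097], [0.503, 0.277, 0.096], [0.502, 0.273, 0.093]]
plate2 [0.382 0.261 0.01 ] [0.425 0.291 0.119] n [ 0.528 -0.849 -0.01 ]
arm 143
0.90875155 -0.4173375 0.5441233 -0.07580185 -24.666605
tipregion [[0.478, -0.048, 0.122], [0.479, -0.053, 0.117], [0.48, -0.046, 0.118], [0.48, -0.047, 0.12], [0.481, -0.048, 0.122]]
knobS 39 med z 0.1768 rect mm [ 632.6 -125.4] [13.9 50.3] 61.8 boxpts [[607.0, -120.0], [651.0, -143.0], [658.0, -131.0], [614.0, -107.0]]
timer 170 med z 0.0167 rect mm [ 453.5 -227.6] [59.5 63.4] 9.2 boxpts [[419.0, -201.0], [429.0, -264.0], [488.0, -254.0], [478.0, -191.0]]
tub 375 med z 0.0443 rect mm [690.  333.4] [51.7 74.4] 22.8 boxpts [[652.0, 358.0], [681.0, 289.0], [728.0, 309.0], [699.0, 378.0]]
```

Run:
```python
from h import *
c=load("side0"); P=cloud(c).reshape(-1,3)
a=np.array([.216,-.586]);
for b in ([.56,-.08],):
    b=np.array(b)
    d=b-a;L=np.linalg.norm(d);d/=L
    t=(P[:,:2]-a)@d; s=(P[:,:2]-a)@np.array([-d[1],d[0]])
    for k in np.arange(0,L,.05):
        m=(t>k)&(t<k+.05)&(abs(s)<.15)&(P[:,2]<.4); q=P[m]
        if len(q): i=q[:,2].argmax(); print(round(k,2),q[i].round(3),s[m][i].round(3))
print(load("wrist0")["intrinsics"])
w=load("wrist0"); print("tcp px",proj(w,[.216,-.586,.201]),proj(w,[.216,-.586,.0]))
```

```text
0.0 [ 0.267 -0.618  0.312] -0.06
0.05 [ 0.358 -0.593  0.05 ] -0.122
0.1 [ 0.414 -0.556  0.053] -0.146
0.15 [ 0.442 -0.518  0.057] -0.149
0.2 [ 0.449 -0.493  0.058] -0.141
0.25 [ 0.507 -0.424  0.001] -0.149
0.3 [ 0.365 -0.277  0.001] 0.051
0.35 [ 0.441 -0.256  0.019] -0.0
0.4 [ 0.438 -0.221  0.021] 0.022
0.45 [ 0.471 -0.215  0.018] -0.002
0.5 [ 0.552 -0.196  0.001] -0.058
0.55 [ 0.619 -0.136  0.133] -0.08
0.6 [ 0.625 -0.116  0.177] -0.074
[[271.63592301   0.         253.04682979]
 [  0.         271.63592301 193.87954788]
 [  0.           0.           1.        ]]
tcp px [253.37034065 224.00691993] [253.48714427 170.97566265]
```

>>> send_rows(steps=[0.087, 0.048, -0.035, -0.02, -0.18, 0.087, 0.097, -0.07, -0.04, -0.36, 0.087, 0.146, -0.105, -0.06, -0.54, 0.087, 0.195, -0.14, -0.08, -0.72, 0.087, 0.244, -0.175, -0.1, -0.9, 0.087, 0.293, -0.21, -0.12, -1.08, 0.087, 0.342, -0.245, -0.12, -1.26, 0.087, 0.391, -0.28, -0.12, -1.44])

```text
time: 1.15
position: [0.487, -0.1863, 0.322]
tool_rot: [0.622, 0.783, 0.001, -0.0]
ft_force: [1.3, -0.1, 0.0]
grip_width: 0.0867
```

```bash
cat >> h.py <<'E'
from scipy.spatial.transform import Rotation as Ro
def state(p=True):
    o=robot.get_obs(); R=Ro.from_quat(o["tool_rot"]).as_matrix()
    if p: print("t",round(o["time"],2),"pos",np.round(o["position"],4),"yaw",round(np.degrees(np.arctan2(R[1,0],R[0,0])),2),"tilt",R[:,2].round(3),"q",np.round(o["q"],2),"F",np.round(o["ft_force"],2),"M",np.round(o["moment"],3),"w",round(float(o["grip_width"]),4))
    return o,R
def go(target,yaw=None):
    o,R=state(); d=R.T@(np.asarray(target)-o["position"])
    y=np.arctan2(R[1,0],R[0,0]); dy=0 if yaw is None else (np.radians(yaw)-y+np.pi)%(2*np.pi)-np.pi
    print("tool shift",d.round(4),"turn",round(-dy,4))
E
python3 -c "
from h import *
go([.56,-.08,.32],155)"
```

```text
t 1.15 pos [ 0.487  -0.1863  0.322 ] yaw 103.1 tilt [ 0.001  0.001 -1.   ] q [-0.58  0.26  1.52  0.    1.36 -0.81] F [ 1.35 -0.06  0.  ] M [-0.052 -0.096 -0.033] w 0.0867
tool shift [0.087  0.0951 0.0021] turn -0.9058
```

>>> send_rows(steps=[0.087, 0.03, 0.032, 0, -0.18, 0.087, 0.06, 0.064, 0, -0.36, 0.087, 0.087, 0.095, 0, -0.54, 0.087, 0.087, 0.095, 0, -0.72, 0.087, 0.087, 0.095, 0, -0.9, 0.087, 0.087, 0.095, 0, -0.905])

```text
time: 1.9
position: [0.5596, -0.0798, 0.3218]
tool_rot: [0.218, 0.976, 0.001, -0.0]
ft_force: [-0.4, -0.6, 0.0]
grip_width: 0.0871
```

```bash
python3 -c "
from h import *
state();snap('wrist','w1')"
```

```text
t 1.9 pos [ 0.5596 -0.0798  0.3218] yaw 154.87 tilt [-0.     0.001 -1.   ] q [-0.34  0.33  1.42  0.    1.39 -1.47] F [-0.43 -0.62  0.05] M [ 0.118 -0.157 -0.006] w 0.0871
```

View pics/w1.png

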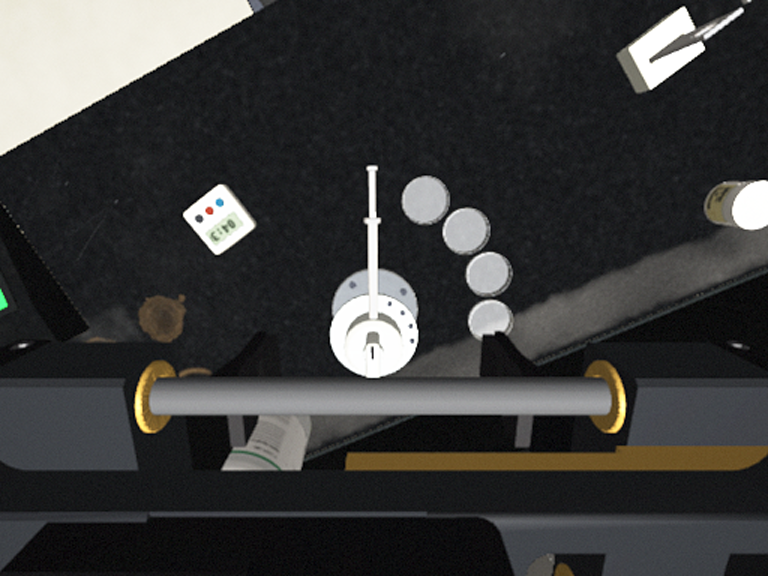

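The wrist view shows the arm with its peg tip at (372,167), its collar at (372,220) and the knob line at (372,352). The dishes are at (425,200), (466,231), (489,274) and (490,320), and the block is at (660,50).

Run:
```python
from h import *
c=load("w1")
im=cv2.cvtColor(c["color"],cv2.COLOR_RGB2BGR);g=cv2.cvtColor(im,cv2.COLOR_BGR2GRAY)
# peg rows 112..195: centroid of bright per row
pts=[]
for v in range(113,192):
    r=g[v,238:260].astype(float);w=np.clip(r-110,0,None)
    if w.sum()>100: pts.append((v,238+(w*np.arange(22)).sum()/w.sum(),(w>0).sum()))
pts=np.array(pts); print(pts[::6].round(1).tolist())
T=np.array([plane(c,u,v,.121)[:2] for v,u,_ in pts]).astype(np.float32)
vx,vy,x0,y0=cv2.fitLine(T,cv2.DIST_HUBER,0,.001,.001).ravel();print("line",vx,vy,x0,y0,np.degrees(np.arctan2(vy,vx)))
for v in range(107,116):print(v,g[v,240:258].tolist())
# dishes
D=[]
m=cv2.inRange(g,110,200);m[:100]=0;m[225:]=0;m[:,:262]=0;m[:,350:]=0
for k in cv2.findContours(m,cv2.RETR_EXTERNAL,cv2.CHAIN_APPROX_NONE)[0]:
    if cv2.contourArea(k)>300:
        (u,v),r=cv2.minEnclosingCircle(k);D.append(plane(c,u,v,.006)[:2]);print("dish",u,v,r,D[-1].round(4))
# block+plate zoom
cv2.imwrite("pics/w1a.png",cv2.resize(im[0:70,400:512],None,fx=7,fy=7,interpolation=cv2.INTER_CUBIC))
cv2.imwrite("pics/w1b.png",cv2.resize(im[100:255,200:300],None,fx=4,fy=3.8,interpolation=cv2.INTER_CUBIC))
```

```text
[[113.0, 247.5, 7.0], [119.0, 247.6, 5.0], [125.0, 247.7, 5.0], [131.0, 247.7, 5.0], [137.0, 247.8, 5.0], [143.0, 248.1, 5.0], [149.0, 248.0, 8.0], [155.0, 248.1, 7.0], [161.0, 248.1, 7.0], [167.0, 248.2, 7.0], [173.0, 248.2, 7.0], [179.0, 248.2, 9.0], [185.0, 248.3, 22.0], [191.0, 248.4, 22.0]]
line 0.90828 -0.41836283 0.5314035 -0.07466842 -24.731266
107 [28, 27, 24, 23, 28, 26, 28, 26, 28, 29, 24, 25, 22, 32, 30, 30, 24, 28]
108 [26, 29, 27, 23, 21, 26, 21, 23, 24, 28, 30, 25, 27, 27, 30, 29, 28, 29]
109 [24, 22, 24, 25, 19, 16, 16, 13, 14, 21, 24, 26, 28, 30, 30, 28, 27, 27]
110 [23, 23, 24, 20, 47, 105, 140, 153, 156, 153, 136, 92, 24, 28, 31, 32, 27, 25]
111 [23, 25, 19, 15, 127, 226, 245, 244, 244, 243, 242, 179, 24, 32, 31, 33, 25, 30]
112 [25, 29, 27, 17, 160, 249, 253, 250, 250, 250, 252, 200, 21, 30, 35, 33, 33, 34]
113 [26, 23, 29, 25, 102, 200, 230, 232, 240, 231, 189, 123, 24, 32, 32, 35, 31, 30]
114 [28, 30, 26, 21, 24, 120, 224, 246, 248, 233, 117, 33, 31, 35, 37, 38, 34, 39]
115 [29, 26, 31, 26, 11, 99, 238, 255, 253, 242, 126, 22, 30, 36, 36, 28, 31, 34]
dish 326.6408996582031 213.58590698242188 15.073729515075684 [0.7163 0.0051]
dish 325.4382019042969 182.3370819091797 15.509143829345703 [0.6567 0.0254]
dish 310.5 153.5 15.953156471252441 [0.5944 0.02  ]
dish 283.21600341796875 132.79400634765625 16.106407165527344 [ 0.5391 -0.0105]
```

View pics/w1a.png

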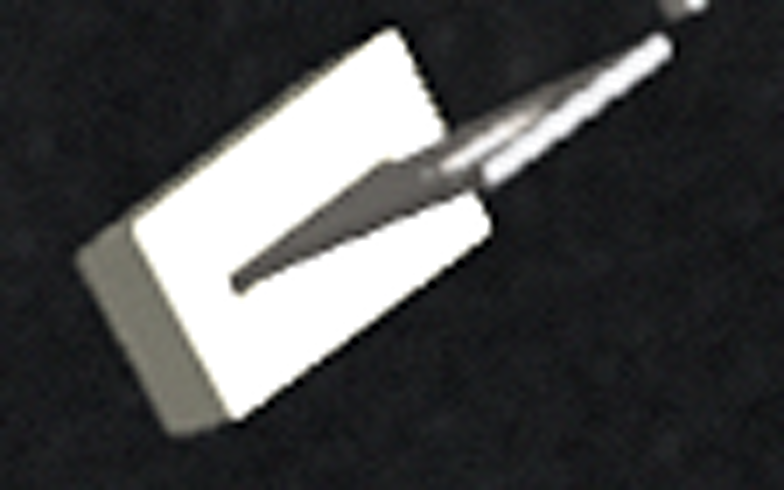

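View pics/w1b.png

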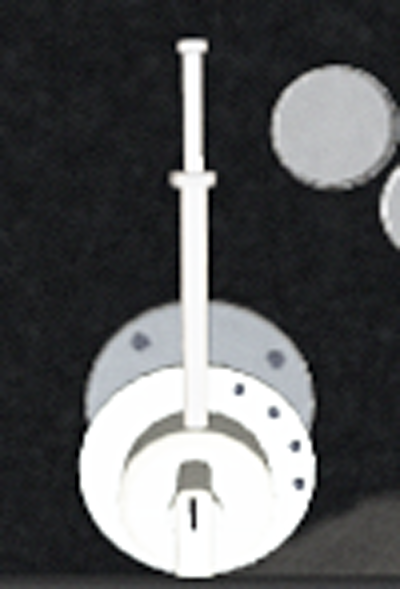

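Run:
```python
from h import *
from scipy.optimize import least_squares
c=load("w1")
D=np.array([[.7163,.0051],[.6567,.0254],[.5944,.02],[.5391,-.0105]])
r=least_squares(lambda a:np.linalg.norm(D[1:]-a,axis=1)-.15,[.63,-.12]);print("axis dishes",r.x,r.fun)
a=r.x
tip=plane(c,247.7,109.6,.121)[:2];col=plane(c,248,148.3,.121)[:2];print("tip",tip,"collar",col,np.linalg.norm(tip-col))
d=np.array([-.90828,.41836]);print("axis from tip",tip-d*.174,"from collar outer",col-d*.128)
print("dish angles from home", [(155.27-np.degrees(np.arctan2(*(q-a)[::-1]))) for q in D])
g=cv2.cvtColor(c["color"],cv2.COLOR_RGB2GRAY)
for v in range(143,152):print(v,g[v,240:258].tolist())
```

```text
axis dishes [ 0.63786422 -0.12346547] [ 5.23720692e-05 -9.51017581e-05  5.18815705e-05]
tip [ 0.47963741 -0.05052694] collar [ 0.52657925 -0.07237686] 0.051777943329171856
axis from tip [ 0.63767813 -0.12332158] from collar outer [ 0.64283909 -0.12592694]
dish angles from home [np.float64(96.65671476356485), np.float64(72.48125224077897), np.float64(48.41532096989508), np.float64(24.107227551306153)]
143 [31, 27, 26, 19, 21, 22, 216, 255, 250, 255, 237, 11, 26, 29, 32, 35, 32, 30]
144 [33, 25, 26, 33, 42, 35, 214, 255, 251, 255, 236, 40, 36, 29, 30, 32, 32, 28]
145 [26, 19, 76, 139, 172, 172, 200, 233, 230, 233, 216, 180, 193, 148, 41, 25, 30, 31]
146 [26, 18, 104, 186, 234, 243, 238, 236, 236, 236, 240, 242, 245, 199, 45, 23, 26, 31]
147 [21, 15, 114, 203, 242, 248, 247, 247, 247, 246, 248, 249, 248, 204, 38, 20, 27, 28]
148 [20, 23, 72, 167, 225, 243, 247, 246, 246, 245, 247, 242, 211, 144, 33, 23, 26, 28]
149 [22, 21, 28, 75, 121, 211, 250, 249, 248, 249, 249, 216, 90, 50, 24, 25, 22, 24]
150 [21, 23, 23, 20, 24, 182, 252, 251, 249, 251, 252, 201, 7, 13, 25, 24, 25, 25]
151 [23, 23, 26, 22, 23, 186, 252, 251, 249, 250, 253, 205, 12, 25, 26, 26, 23, 20]
```

```bash
python3 -c "
from h import *
go([.5,.285,.24],192.5)"
```

```text
t 1.95 pos [ 0.5596 -0.0799  0.3218] yaw 154.8 tilt [-0.     0.001 -1.   ] q [-0.34  0.33  1.42  0.    1.39 -1.47] F [-0.48  0.06 -0.21] M [ 0.096 -0.165 -0.025] w 0.087
tool shift [0.2093 0.3047 0.0823] turn -0.6579
```

>>> send_rows(steps=[0.087, 0.03, 0.044, 0.011, -0.09, 0.087, 0.06, 0.088, 0.022, -0.18, 0.087, 0.09, 0.132, 0.034, -0.28, 0.087, 0.12, 0.175, 0.046, -0.38, 0.087, 0.15, 0.218, 0.058, -0.47, 0.087, 0.18, 0.262, 0.07, -0.56, 0.087, 0.209, 0.305, 0.082, -0.658, 0.087, 0.209, 0.305, 0.082, -0.658])

```text
time: 2.95
position: [0.4986, 0.2879, 0.2391]
tool_rot: [-0.11, 0.994, 0.001, -0.001]
ft_force: [-0.2, -0.5, 0.4]
grip_width: 0.0872
```

```bash
python3 -c "
from h import *
state();c=snap('wrist','w2')
im=cv2.cvtColor(c['color'],cv2.COLOR_RGB2BGR)
cv2.imwrite('pics/w2a.png',cv2.resize(im[110:270,200:320],None,fx=5,fy=3.7))"
```

```text
t 2.95 pos [0.4986 0.2879 0.2391] yaw -167.36 tilt [-0.002  0.001 -1.   ] q [ 0.33  0.42  1.51  0.    1.21 -1.46] F [-0.18 -0.47  0.42] M [ 0.044 -0.116  0.059] w 0.0872
```

View pics/w2.png

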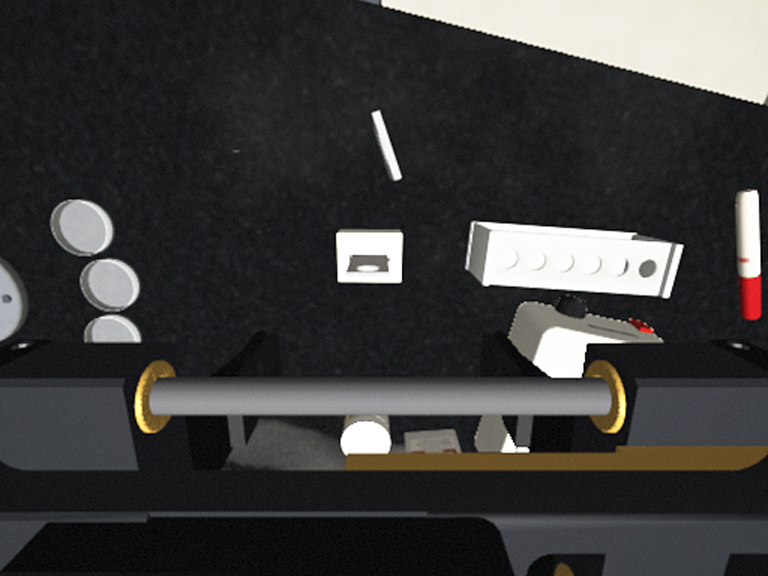

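The wrist camera now looks down on the block at (370,257), with the plate's top edge at about row 270. The yaw matches.

Run:
```python
from h import *
c=load("w2")
im=cv2.cvtColor(c["color"],cv2.COLOR_RGB2BGR)
cv2.imwrite('pics/w2b.png',cv2.resize(im[148:195,218:274],None,fx=12,fy=12,interpolation=cv2.INTER_CUBIC))
g=cv2.cvtColor(im,cv2.COLOR_BGR2GRAY);P=cloud(c)
m=(g>150).astype(np.uint8);m[:148]=0;m[195:]=0;m[:,:218]=0;m[:,274:]=0
k=max(cv2.findContours(m,cv2.RETR_EXTERNAL,cv2.CHAIN_APPROX_NONE)[0],key=cv2.contourArea)
X=np.array([plane(c,u,v,.026)[:2] for u,v in k[:,0]],np.float32)*1000;print(cv2.minAreaRect(X))
for v in range(166,190,1):print(v,[round(float(x),3) for x in P[v,[232,238,246,254,258],2]])
```

```text
((502.77239990234375, 278.1567077636719), (50.54429244995117, 64.43570709228516), 11.312612533569336)
166 [0.025, 0.024, 0.026, 0.025, 0.026]
167 [0.026, 0.025, 0.027, 0.025, 0.026]
168 [0.024, 0.026, 0.025, 0.025, 0.025]
169 [0.025, 0.02, 0.02, 0.02, 0.02]
170 [0.026, 0.028, 0.026, 0.027, 0.027]
171 [0.025, 0.035, 0.034, 0.035, 0.035]
172 [0.025, 0.043, 0.044, 0.043, 0.044]
173 [0.025, 0.049, 0.05, 0.05, 0.05]
174 [0.026, 0.057, 0.056, 0.057, 0.057]
175 [0.026, 0.064, 0.064, 0.063, 0.062]
176 [0.026, 0.071, 0.069, 0.07, 0.069]
177 [0.077, 0.076, 0.07, 0.076, 0.076]
178 [0.082, 0.079, 0.072, 0.08, 0.081]
179 [0.089, 0.088, 0.071, 0.088, 0.086]
180 [0.095, 0.093, 0.094, 0.095, 0.095]
181 [0.097, 0.098, 0.097, 0.097, 0.097]
182 [0.096, 0.096, 0.098, 0.098, 0.097]
183 [0.097, 0.096, 0.097, 0.098, 0.097]
184 [0.025, 0.024, 0.024, 0.025, 0.026]
185 [0.025, 0.027, 0.025, 0.025, 0.025]
186 [0.026, 0.024, 0.026, 0.026, 0.025]
187 [0.024, 0.025, 0.025, 0.025, 0.026]
188 [-0.001, 0.001, -0.001, 0.0, -0.002]
189 [-0.002, -0.001, -0.0, -0.002, -0.001]
```

View pics/w2b.png

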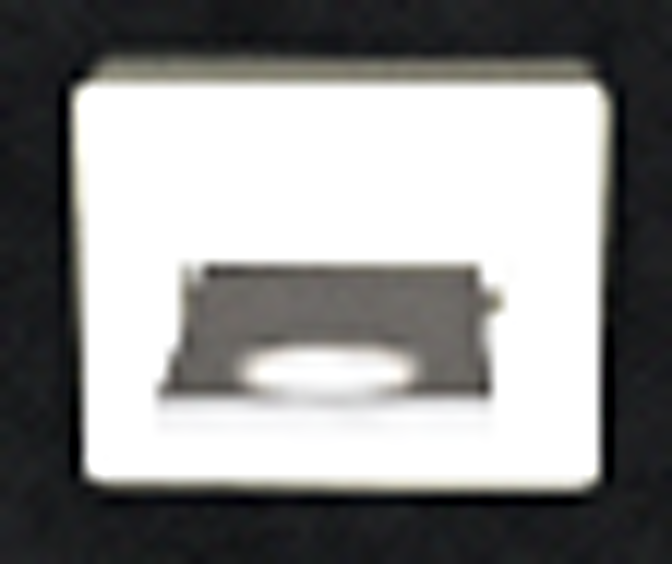

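Run:
```python
from h import *
c=load("w2")
o,R=state(0)
top=plane(c,244.6,182.2,.098);bot=plane(c,246,169.9,.026);hl=plane(c,218+328/12-.5,148+372/12-.5,.082)
tf=plane(c,244.6,180.6,.098)
for n,p in dict(top=top,topfront=tf,botfront=bot,hole=hl,L=plane(c,230.9,182.2,.098),Rr=plane(c,258.4,182.2,.098)).items(): print(n,p.round(4),"tool",(R.T@(p-o["position"])).round(4))
```

```text
top [0.502  0.2782 0.098 ] tool [-0.0008 -0.0084  0.1417]
topfront [0.5    0.2778 0.098 ] tool [ 0.0012 -0.0083  0.1417]
botfront [0.5003 0.2779 0.026 ] tool [ 0.0008 -0.0083  0.2137]
hole [0.5009 0.2778 0.082 ] tool [ 0.0003 -0.0085  0.1577]
L [0.5056 0.2618 0.098 ] tool [-0.0008 -0.0251  0.1416]
Rr [0.4983 0.2947 0.098 ] tool [-0.0008  0.0085  0.1417]
```

Run:
```python
from h import *
o,R=state(0)
for n in("side0","w2"):
    c=load(n);P=cloud(c).reshape(-1,3);Q=(P-[.502,.278,0])@R
    for y0 in np.arange(-.14,.16,.04):
        m=(abs(Q[:,0])<.09)&(Q[:,1]>y0)&(Q[:,1]<y0+.04)&(P[:,2]<.2)&(P[:,2]>.005);
        if m.any(): print(n,y0.round(2),P[m][P[m][:,2].argmax()].round(3))
go([.502,.278,.062],192.6)
```

```text
side0 -0.06 [0.52  0.257 0.026]
side0 -0.02 [0.411 0.278 0.117]
side0 0.02 [0.413 0.28  0.118]
side0 0.1 [0.464 0.382 0.075]
side0 0.14 [0.53  0.459 0.07 ]
w2 -0.06 [0.498 0.247 0.028]
w2 -0.02 [0.419 0.28  0.12 ]
w2 0.02 [0.413 0.281 0.12 ]
w2 0.1 [0.448 0.374 0.076]
w2 0.14 [0.53  0.463 0.071]
t 3.0 pos [0.4995 0.2861 0.2397] yaw -167.47 tilt [-0.001  0.    -1.   ] q [ 0.33  0.42  1.51  0.    1.21 -1.46] F [0.18 0.02 0.97] M [ 0.072 -0.168  0.013] w 0.0866
tool shift [-0.0008 -0.0086  0.1777] turn -0.0012
```

>>> send_rows(steps=[0.06, -0.001, -0.005, 0.0, 0, 0.06, -0.001, -0.0085, 0.03, 0, 0.06, -0.001, -0.0085, 0.07, 0, 0.06, -0.001, -0.0085, 0.1, 0, 0.06, -0.001, -0.0085, 0.125, 0, 0.06, -0.001, -0.0085, 0.145, 0, 0.06, -0.001, -0.0085, 0.145, 0, 0.06, -0.001, -0.0085, 0.145, 0])

```text
time: 4.0
position: [0.5034, 0.2773, 0.0956]
tool_rot: [-0.108, 0.994, 0.0, 0.0]
ft_force: [0.5, -0.4, 1.0]
grip_width: 0.0599
```

```bash
python3 -c "
from h import *
c=snap('wrist','w3')
go([.502,.278,.062],192.6)
im=cv2.cvtColor(c['color'],cv2.COLOR_RGB2BGR)
cv2.imwrite('pics/w3a.png',cv2.resize(im[170:310,150:360],None,fx=3.8,fy=3.8))"
```

```text
t 4.05 pos [0.5035 0.2776 0.0959] yaw -167.56 tilt [ 0.001  0.001 -1.   ] q [ 0.31  0.6   1.66  0.    0.88 -1.48] F [-0.9   0.12  0.16] M [ 0.1   -0.125 -0.032] w 0.0601
tool shift [0.0014 0.0007 0.0339] turn -0.0028
```

View pics/w3a.png

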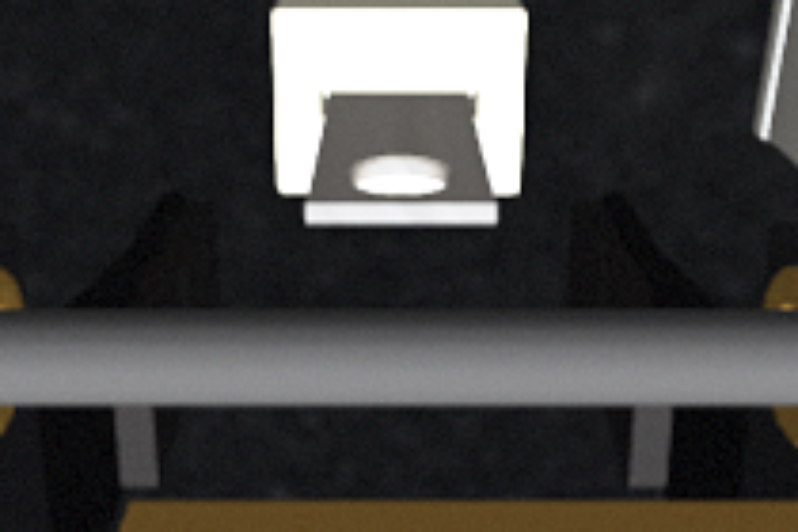

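>>> send_rows(steps=[0.06, 0.001, 0.001, 0.018, 0, 0.06, 0.001, 0.001, 0.034, 0, 0.06, 0.001, 0.001, 0.034, 0, 0.045, 0.001, 0.001, 0.034, 0, 0.03, 0.001, 0.001, 0.034, 0, 0.03, 0.001, 0.001, 0.034, 0, 0.03, 0.001, 0.001, 0.034, 0, 0.03, 0.001, 0.001, 0.034, 0], force=25)

```text
time: 5.05
position: [0.5027, 0.2785, 0.0623]
tool_rot: [-0.108, 0.994, 0.001, 0.001]
ft_force: [-0.2, 0.7, 2.1]
grip_width: 0.0351
```

```bash
python3 -c "
from h import *
state()"
```

```text
t 5.05 pos [0.5027 0.2785 0.0623] yaw -167.56 tilt [ 0.002  0.001 -1.   ] q [ 0.31  0.65  1.68  0.    0.81 -1.48] F [-0.25  0.68  2.15] M [ 0.137 -0.107 -0.012] w 0.0351
```

Gripped at about 35–36 mm. Now I lift straight up.

>>> send_rows(steps=[0.03, 0, 0, -0.01, 0, 0.03, 0, 0, -0.025, 0, 0.03, 0, 0, -0.05, 0, 0.03, 0, 0, -0.08, 0, 0.03, 0, 0, -0.11, 0, 0.03, 0, 0, -0.14, 0, 0.03, 0, 0, -0.14, 0, 0.03, 0, 0, -0.14, 0])

```text
time: 6.05
position: [0.5017, 0.2781, 0.202]
tool_rot: [-0.108, 0.994, 0.0, 0.001]
ft_force: [0.0, 0.6, -1.3]
grip_width: 0.0349
```

```bash
python3 -c "
from h import *
c=snap('wrist','w4');snap('side','s4')
d=np.array([-.90828,.41836]);a=np.array([.6378,-.1234])
print(a+d*.215)
go([*(a+d*.215),.12],155.27)
im=cv2.cvtColor(c['color'],cv2.COLOR_RGB2BGR)
cv2.imwrite('pics/w4a.png',cv2.resize(im[170:310,150:360],None,fx=3.8,fy=3.8))"
```

```text
[ 0.4425198 -0.0334526]
t 6.15 pos [0.5013 0.278  0.2011] yaw -167.56 tilt [-0.001  0.    -1.   ] q [ 0.31  0.46  1.57  0.    1.12 -1.48] F [-0.11  0.37 -1.06] M [ 0.124 -0.139  0.021] w 0.0348
tool shift [ 0.1245 -0.2915  0.081 ] turn 0.6487
```

View pics/w4a.png

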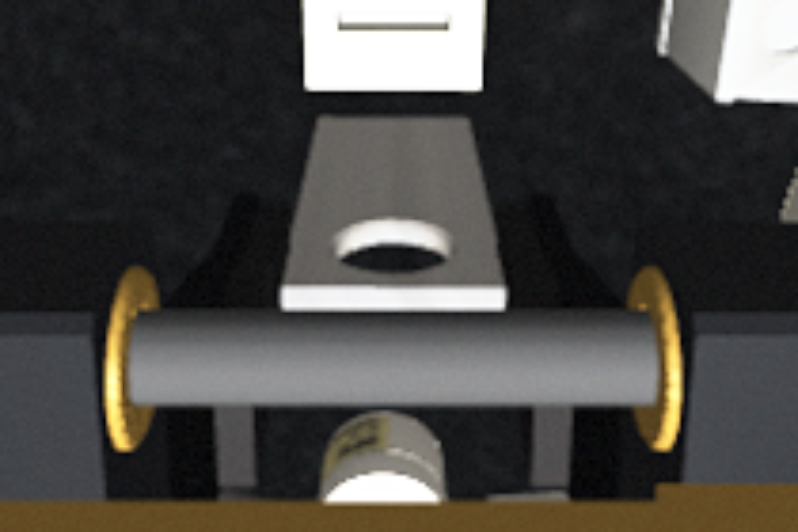

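View pics/s4.png

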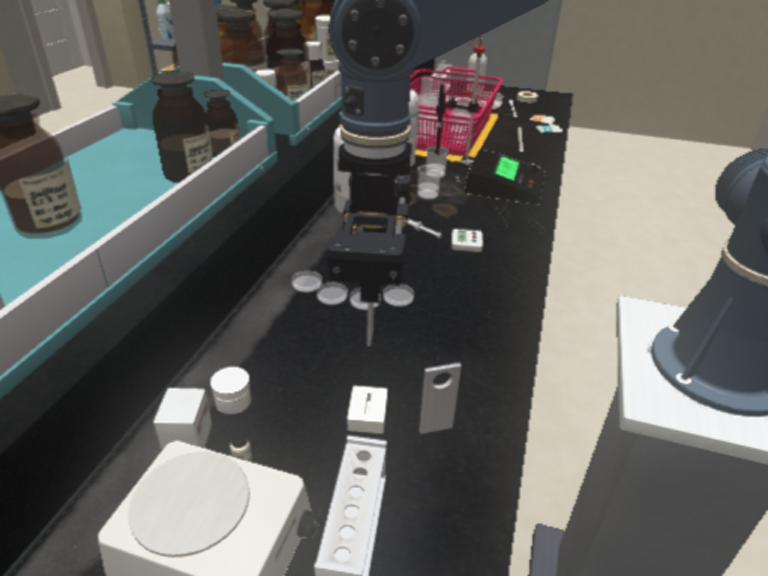

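>>> send_rows(steps=[0.03, 0.015, -0.036, 0.0, 0.09, 0.03, 0.032, -0.075, 0.0, 0.18, 0.03, 0.05, -0.115, 0.0, 0.27, 0.03, 0.067, -0.155, 0.01, 0.36, 0.03, 0.085, -0.2, 0.02, 0.46, 0.03, 0.105, -0.245, 0.03, 0.56, 0.03, 0.12, -0.28, 0.04, 0.63, 0.03, 0.1245, -0.2915, 0.045, 0.649])

```text
time: 7.15
position: [0.4414, -0.0349, 0.1548]
tool_rot: [0.216, 0.976, 0.0, -0.002]
ft_force: [0.6, 0.2, -0.6]
grip_width: 0.0352
```

>>> send_rows(steps=[0.03, 0, 0, 0.01, 0, 0.03, 0, 0, 0.02, 0, 0.03, 0, 0, 0.02, 0])

```text
time: 7.52
position: [0.4406, -0.0335, 0.1338]
tool_rot: [0.215, 0.977, 0.001, -0.003]
ft_force: [0.4, 0.3, -0.1]
grip_width: 0.0354
```

```bash
python3 -c "
from h import *
c=snap('wrist','w5');snap('side','s5');snap('scene','c5')
d=np.array([-.90828,.41836]);a=np.array([.6378,-.1234])
go([*(a+d*.215),.1013],155.27)
im=cv2.cvtColor(c['color'],cv2.COLOR_RGB2BGR)
cv2.imwrite('pics/w5a.png',cv2.resize(im[150:310,150:360],None,fx=3.7,fy=3.7))
for n,b in (('s5',(220,120,310,200)),('c5',(260,160,350,240))):
  s=cv2.cvtColor(load(n)['color'],cv2.COLOR_RGB2BGR);u0,v0,u1,v1=b
  cv2.imwrite('pics/'+n+'a.png',cv2.resize(s[v0:v1,u0:u1],None,fx=7,fy=7,interpolation=cv2.INTER_CUBIC))
"
```

```text
t 7.67 pos [ 0.4416 -0.0342  0.1348] yaw 155.13 tilt [-0.003  0.001 -1.   ] q [-0.33  0.4   1.94  0.    0.8  -1.47] F [-0.1  -0.26 -1.38] M [ 0.039 -0.175 -0.06 ] w 0.035
tool shift [-0.0007  0.0011  0.0335] turn -0.0024
```

View pics/w5a.png

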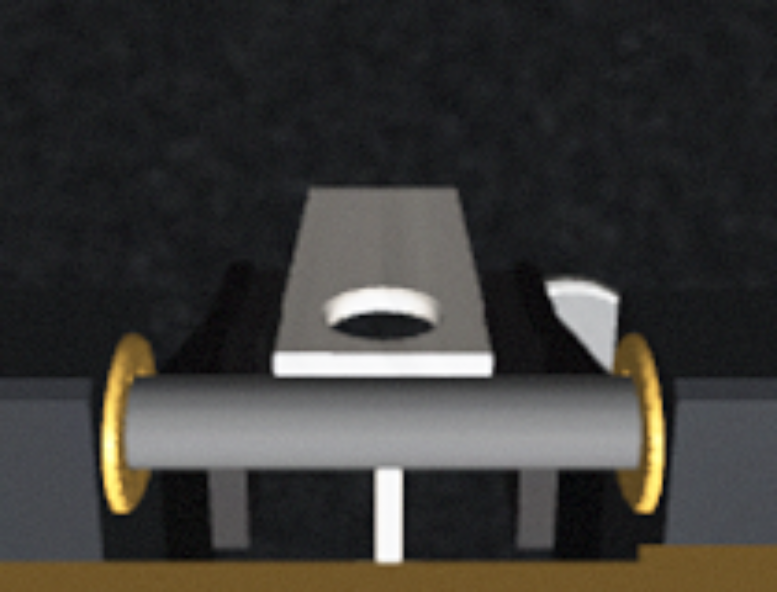

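View pics/s5a.png

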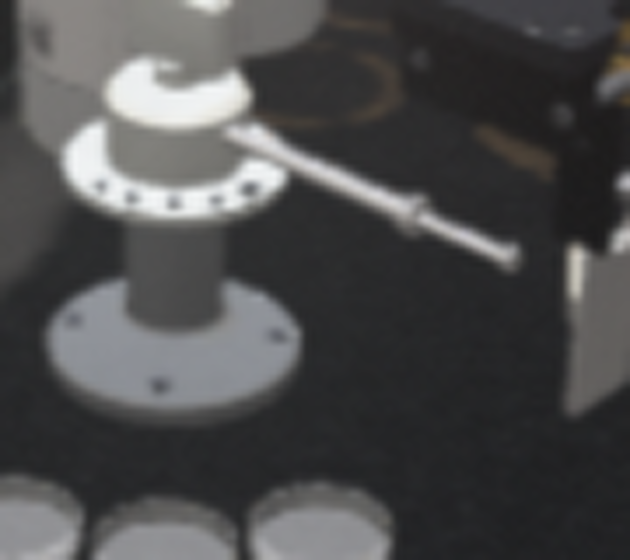

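View pics/c5a.png

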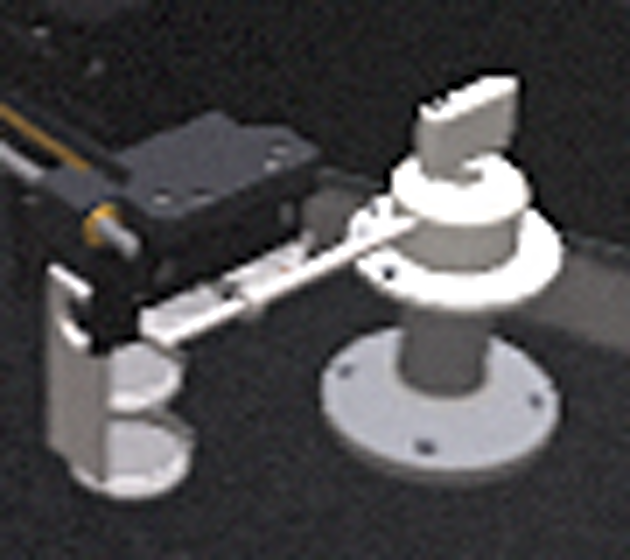

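Run:
```python
from h import *
c=load("w5");P=cloud(c);g=cv2.cvtColor(c["color"],cv2.COLOR_RGB2GRAY)
o,R=state()
d=np.array([-.90828,.41836]);a=np.array([.6378,-.1234]);n=np.array([-d[1],d[0]])
T=(P-o["position"])@R
# plate face pixels
v0,u0=150,150
m=np.zeros(g.shape,bool);m[203:244,222:286]=1
m&=(abs(T[...,0])<.02)&(abs(T[...,1])<.025)
Q=T[m];print(len(Q),Q.min(0),Q.max(0))
# columns along plate rows
for v in range(200,254,4):
    w=np.nonzero(m[v])[0]
    if len(w):print(v,w[0],w[-1],T[v,w].mean(0).round(4),T[v,w[0]].round(4),T[v,w[-1]].round(4))
# hole
hm=(~m)&np.pad(np.ones((20,44),bool),((225,139),(231,237)))
print([ (v,np.nonzero(hm[v])[0][[0,-1]]) for v in range(225,245) if hm[v].any()])
for v in range(246,256):print(v,T[v,248:262:4].round(3).tolist(),g[v,250])
```

```text
t 7.67 pos [ 0.4416 -0.0342  0.1348] yaw 155.13 tilt [-0.003  0.001 -1.   ] q [-0.33  0.4   1.94  0.    0.8  -1.47] F [-0.1  -0.26 -1.38] M [ 0.039 -0.175 -0.06 ] w 0.035
2064 [-0.00132631 -0.02033197 -0.04345728] [0.01208962 0.02003354 0.04829595]
204 233 274 [ 0.0035 -0.0001  0.0439] [ 0.0033 -0.018   0.0443] [0.0035 0.0178 0.0438]
208 232 275 [ 0.0035 -0.0001  0.0329] [ 0.0034 -0.018   0.0331] [0.0036 0.0178 0.0326]
212 231 275 [ 0.0034 -0.0005  0.0232] [ 0.0031 -0.0181  0.024 ] [0.0036 0.017  0.0227]
216 231 276 [ 0.0033 -0.0001  0.0144] [ 0.003  -0.0174  0.015 ] [0.0031 0.0172 0.015 ]
220 230 277 [ 0.0033 -0.0001  0.0058] [ 0.0033 -0.0175  0.0058] [0.0032 0.0172 0.0061]
224 222 285 [ 0.0046 -0.0002 -0.0052] [ 0.0112 -0.0201 -0.0216] [ 0.0117  0.0196 -0.0227]
228 222 285 [ 0.0043 -0.0003 -0.0116] [ 0.0115 -0.0193 -0.0286] [ 0.0116  0.0189 -0.0289]
232 222 285 [ 0.0031 -0.0002 -0.0155] [ 0.0114 -0.0187 -0.0345] [ 0.0118  0.0181 -0.0353]
236 222 285 [ 0.0039  0.0003 -0.0235] [ 0.0114 -0.0181 -0.04  ] [ 0.0114  0.0176 -0.04  ]
240 222 285 [ 0.0038 -0.0002 -0.0291] [ 0.0104 -0.0178 -
[... 725 characters left out ...]
0.001, -0.001, -0.035], [0.001, 0.001, -0.035], [0.0, 0.004, -0.034]] 249
250 [[-0.001, -0.004, -0.034], [0.0, -0.001, -0.035], [-0.001, 0.001, -0.034], [-0.0, 0.004, -0.035]] 255
251 [[0.035, -0.002, -0.103], [0.035, -0.001, -0.103], [0.035, 0.0, -0.102], [0.035, 0.002, -0.103]] 191
252 [[0.034, -0.002, -0.103], [0.035, -0.001, -0.104], [0.035, 0.0, -0.103], [0.034, 0.002, -0.103]] 36
253 [[0.035, -0.002, -0.104], [0.035, -0.001, -0.104], [0.034, 0.0, -0.103], [0.035, 0.002, -0.104]] 56
254 [[0.034, -0.002, -0.104], [0.034, -0.001, -0.104], [0.034, 0.0, -0.103], [0.034, 0.002, -0.104]] 67
255 [[0.035, -0.002, -0.106], [0.034, -0.001, -0.104], [0.034, 0.0, -0.105], [0.034, 0.002, -0.104]] 81
```

>>> send_rows(steps=[0.03, 0, 0.001, 0.015, 0, 0.03, 0, 0.001, 0.03, 0, 0.03, -0.01, 0.001, 0.033, 0, 0.03, -0.02, 0.001, 0.033, 0, 0.03, -0.028, 0.001, 0.033, 0, 0.03, -0.028, 0.001, 0.033, 0, 0.03, -0.028, 0.001, 0.033, 0])

```text
time: 8.55
position: [0.4671, -0.0449, 0.1019]
tool_rot: [0.215, 0.977, 0.0, -0.002]
ft_force: [0.3, -0.8, -0.2]
grip_width: 0.0351
```

```bash
python3 -c "
from h import *
c=snap('wrist','w6');snap('side','s6');snap('scene','c6')
d=np.array([-.90828,.41836]);a=np.array([.6378,-.1234])
go([*(a+d*.149),.102],155.27)
im=cv2.cvtColor(c['color'],cv2.COLOR_RGB2BGR)
cv2.imwrite('pics/w6a.png',cv2.resize(im[150:310,150:360],None,fx=3.7,fy=3.7))
for n,b in (('s6',(230,120,310,190)),('c6',(260,160,350,240))):
  s=cv2.cvtColor(load(n)['color'],cv2.COLOR_RGB2BGR);u0,v0,u1,v1=b
  cv2.imwrite('pics/'+n+'a.png',cv2.resize(s[v0:v1,u0:u1],None,fx=7,fy=7,interpolation=cv2.INTER_CUBIC))
"
```

```text
t 8.7 pos [ 0.4669 -0.0448  0.1018] yaw 155.14 tilt [-0.004  0.002 -1.   ] q [-0.33  0.49  1.91  0.    0.75 -1.47] F [ 0.09  0.48 -1.83] M [ 0.04  -0.188 -0.049] w 0.0352
tool shift [-0.0391  0.0002 -0.0003] turn -0.0024
```

View pics/w6a.png

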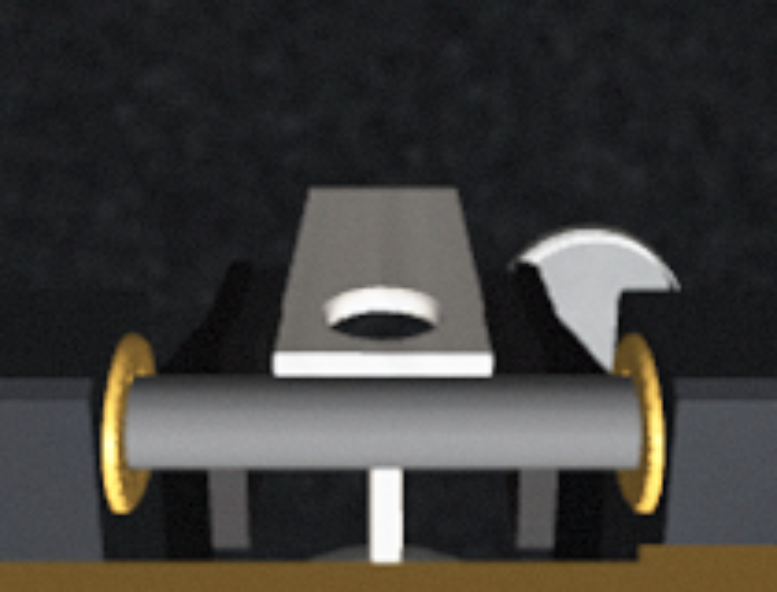

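View pics/s6a.png

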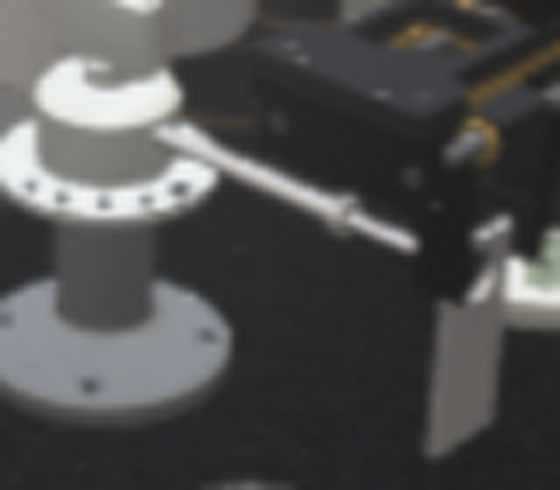

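View pics/c6a.png

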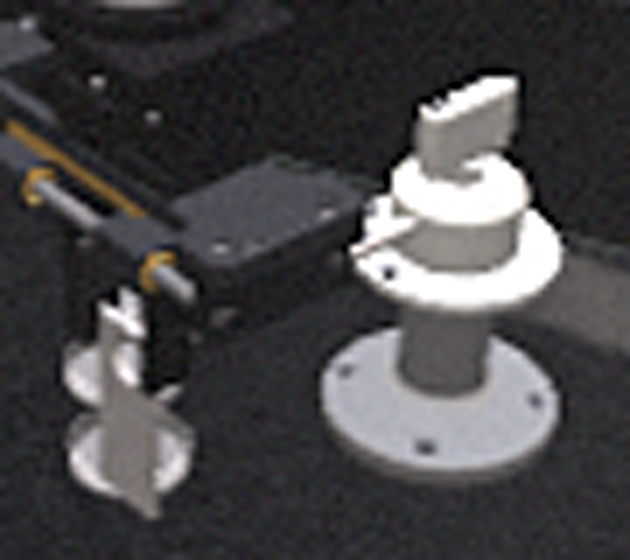

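>>> send_rows(steps=[0.03, -0.006, 0, 0, 0, 0.03, -0.012, 0, 0, 0, 0.03, -0.018, 0, 0, 0, 0.03, -0.024, 0, 0, 0, 0.03, -0.024, 0, 0, 0])

```text
time: 9.32
position: [0.4894, -0.0553, 0.1017]
tool_rot: [0.215, 0.977, 0.0, -0.001]
ft_force: [0.2, -0.1, -0.8]
grip_width: 0.0352
```

```bash
python3 -c "
from h import *
c=snap('wrist','w7');snap('side','s7')
d=np.array([-.90828,.41836]);a=np.array([.6378,-.1234])
go([*(a+d*.149),.102],155.27)
im=cv2.cvtColor(c['color'],cv2.COLOR_RGB2BGR)
cv2.imwrite('pics/w7a.png',cv2.resize(im[150:310,150:360],None,fx=3.7,fy=3.7))
for n,b in (('s7',(230,120,310,190)),):
  s=cv2.cvtColor(load(n)['color'],cv2.COLOR_RGB2BGR);u0,v0,u1,v1=b
  cv2.imwrite('pics/'+n+'a.png',cv2.resize(s[v0:v1,u0:u1],None,fx=7,fy=7,interpolation=cv2.INTER_CUBIC))
"
```

```text
t 9.43 pos [ 0.4884 -0.0549  0.1016] yaw 155.13 tilt [-0.004  0.002 -1.   ] q [-0.34  0.51  1.86  0.    0.78 -1.48] F [-0.73  0.15 -0.26] M [ 0.092 -0.178 -0.028] w 0.035
tool shift [-0.0154  0.0003 -0.0005] turn -0.0024
```

View pics/w7a.png

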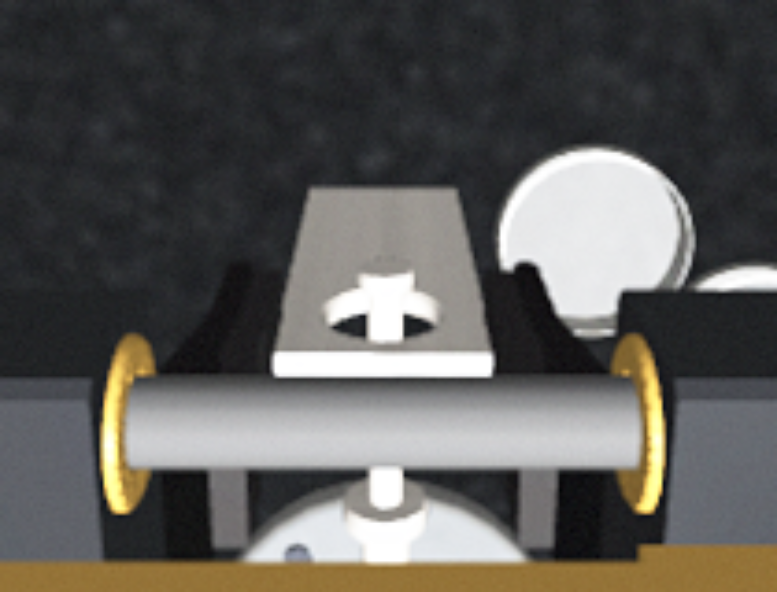

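View pics/s7a.png

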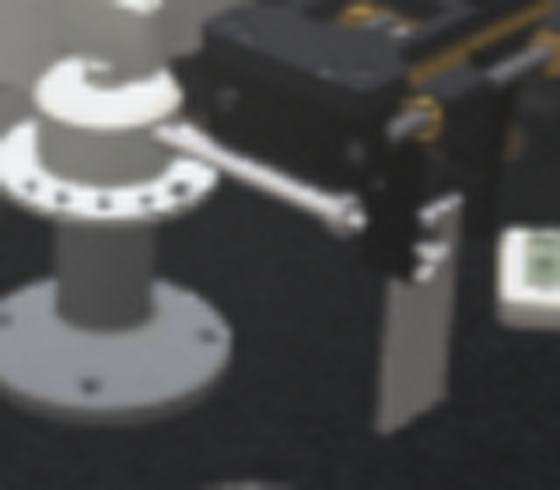

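The peg passes through the hole, centred. Now I go on to the hanging place and lower the plate.

>>> send_rows(steps=[0.03, -0.006, 0, 0, 0, 0.03, -0.011, 0, 0, 0, 0.03, -0.015, 0, 0, 0, 0.03, -0.015, 0, 0.002, 0, 0.03, -0.015, 0, 0.004, 0, 0.03, -0.015, 0, 0.006, 0, 0.03, -0.015, 0, 0.006, 0])

```text
time: 10.3
position: [0.5017, -0.061, 0.0953]
tool_rot: [0.215, 0.977, 0.0, -0.003]
ft_force: [0.7, -0.8, -0.7]
grip_width: 0.0348
```

```bash
python3 -c "
from h import *
c=snap('wrist','w8')
d=np.array([-.90828,.41836]);a=np.array([.6378,-.1234])
go([*(a+d*.149),.0945],155.27)
im=cv2.cvtColor(c['color'],cv2.COLOR_RGB2BGR)
cv2.imwrite('pics/w8a.png',cv2.resize(im[150:310,150:360],None,fx=3.7,fy=3.7))
"
```

```text
t 10.35 pos [ 0.5018 -0.0611  0.0954] yaw 155.14 tilt [-0.004  0.002 -1.   ] q [-0.34  0.53  1.82  0.    0.79 -1.48] F [ 0.3  -0.47  0.01] M [ 0.084 -0.143 -0.003] w 0.0348
tool shift [-0.0006  0.0003  0.0009] turn -0.0023
```

View pics/w8a.png

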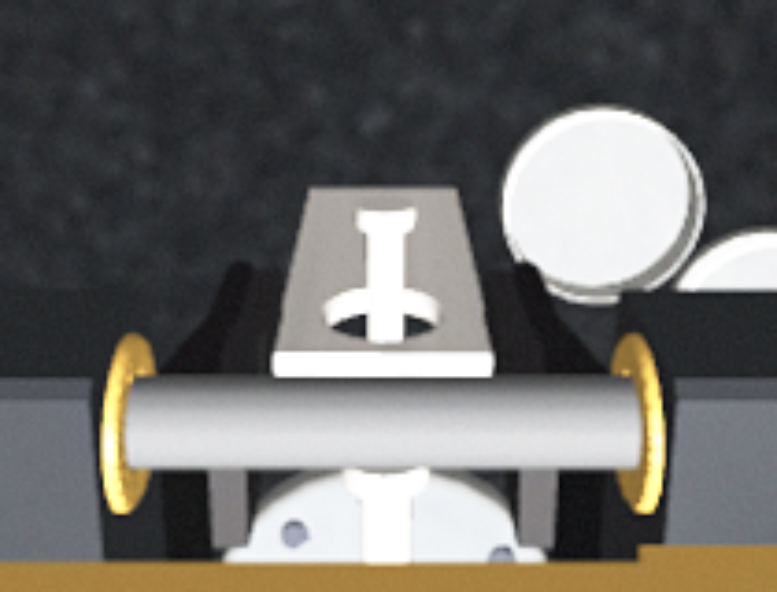

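>>> send_rows(steps=[0.03, 0, 0, 0.001, 0, 0.03, 0, 0, 0.001, 0, 0.037, 0, 0, 0.001, 0, 0.04, 0, 0, 0.001, 0, 0.045, 0, 0, 0.001, 0, 0.055, 0, 0, 0.001, 0, 0.065, 0, 0, 0.001, 0, 0.065, 0, 0, 0.001, 0])

```text
time: 11.35
position: [0.5018, -0.0611, 0.0944]
tool_rot: [0.215, 0.977, 0.0, -0.002]
ft_force: [-0.1, -0.2, 0.1]
grip_width: 0.0629
```

```bash
python3 -c "
from h import *
c=snap('wrist','w9');snap('side','s9')
state()
im=cv2.cvtColor(c['color'],cv2.COLOR_RGB2BGR)
cv2.imwrite('pics/w9a.png',cv2.resize(im[150:310,150:360],None,fx=3.7,fy=3.7))
s=cv2.cvtColor(load('s9')['color'],cv2.COLOR_RGB2BGR);u0,v0,u1,v1=(230,120,310,190)
cv2.imwrite('pics/s9a.png',cv2.resize(s[v0:v1,u0:u1],None,fx=7,fy=7,interpolation=cv2.INTER_CUBIC))
"
```

```text
t 11.45 pos [ 0.5018 -0.0611  0.0944] yaw 155.13 tilt [-0.004  0.002 -1.   ] q [-0.34  0.54  1.83  0.    0.78 -1.48] F [0.53 0.18 1.09] M [ 0.062 -0.148  0.009] w 0.0641
```

View pics/w9a.png

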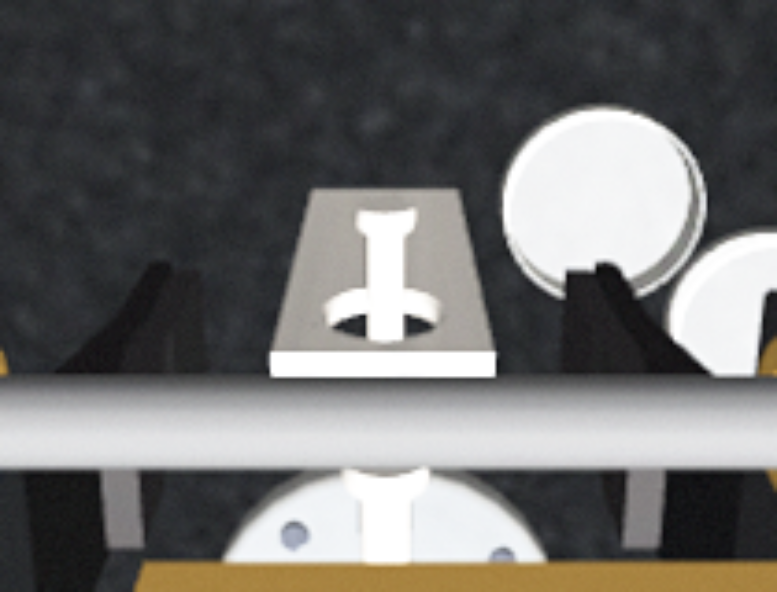

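View pics/s9a.png

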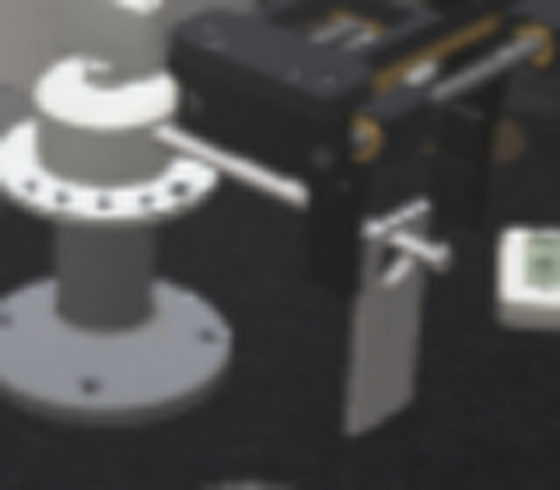

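>>> send_rows(steps=[0.065, 0, 0, -0.01, 0, 0.065, 0, 0, -0.03, 0, 0.065, 0, 0, -0.06, 0, 0.065, 0, 0, -0.1, 0, 0.065, 0, 0, -0.14, 0, 0.065, 0, 0, -0.145, 0])

```text
time: 12.2
position: [0.5045, -0.062, 0.243]
tool_rot: [0.215, 0.977, -0.0, 0.001]
ft_force: [-0.0, 0.2, -0.3]
grip_width: 0.0652
```

```bash
python3 -c "
from h import *
c=snap('wrist','w10')
go([.6378,-.1234,.24],155.27)
im=cv2.cvtColor(c['color'],cv2.COLOR_RGB2BGR)
cv2.imwrite('pics/w10a.png',cv2.resize(im[90:310,150:360],None,fx=2.7,fy=2.7))
"
```

```text
t 12.25 pos [ 0.5035 -0.0616  0.2418] yaw 155.14 tilt [ 0.  0. -1.] q [-0.34  0.32  1.67  0.    1.15 -1.48] F [-0.46  0.05  0.3 ] M [ 0.052 -0.134  0.021] w 0.0652
tool shift [-0.1478  0.0004  0.0018] turn -0.0023
```

View pics/w10a.png

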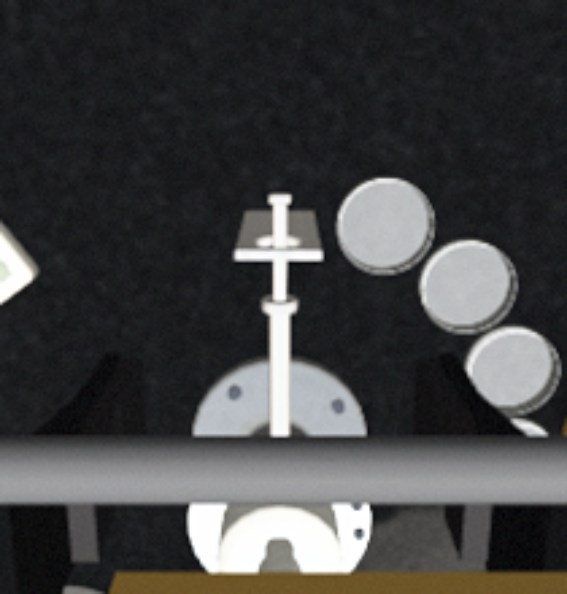

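The plate hangs free on the peg. Next I move over the knob and look.

>>> send_rows(steps=[0.06, -0.03, 0, 0, 0, 0.06, -0.07, 0, 0, 0, 0.06, -0.11, 0, 0, 0, 0.06, -0.14, 0, 0, 0, 0.06, -0.148, 0, 0, -0.002, 0.06, -0.148, 0, 0, -0.002])

```text
time: 13.0
position: [0.6366, -0.1234, 0.2403]
tool_rot: [0.214, 0.977, 0.0, -0.002]
ft_force: [0.1, -0.3, 0.3]
grip_width: 0.0598
```

```bash
python3 -c "
from h import *
c=snap('wrist','w11')
go([.6378,-.1234,.146],155.27)
im=cv2.cvtColor(c['color'],cv2.COLOR_RGB2BGR)
cv2.imwrite('pics/w11a.png',cv2.resize(im[90:310,150:360],None,fx=2.7,fy=2.7))
"
```

```text
t 13.05 pos [ 0.6363 -0.1231  0.2407] yaw 155.26 tilt [-0.003  0.002 -1.   ] q [-0.36  0.52  1.32  0.    1.3  -1.5 ] F [-0.21 -0.56  0.48] M [ 0.075 -0.127 -0.021] w 0.0601
tool shift [-0.0018  0.0004  0.0947] turn -0.0001
```

View pics/w11a.png

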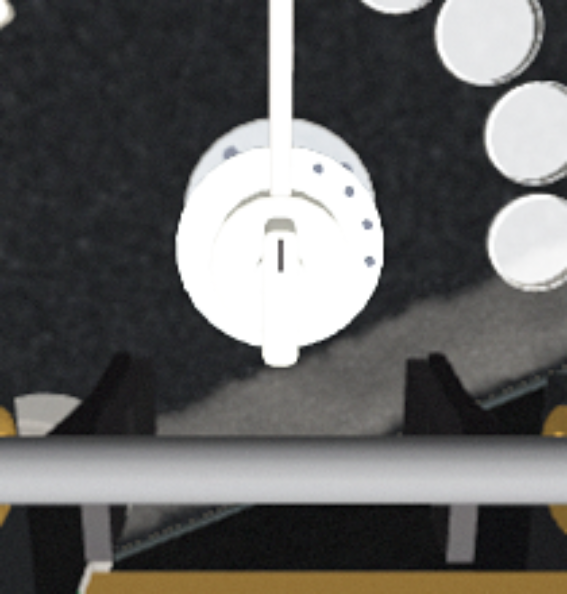

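```bash
python3 -c "
from h import *
c=load('w11')
for u,v in ((253.6,200.2),(253.6,174.5),(253.6,225)): print(plane(c,u,v,.178))
s=snap('side','s11');s=cv2.cvtColor(s['color'],cv2.COLOR_RGB2BGR)
cv2.imwrite('pics/s11a.png',cv2.resize(s[40:190,200:320],None,fx=4,fy=4))
"
```

```text
[ 0.63664734 -0.12352085  0.178     ]
[ 0.61422227 -0.11320406  0.178     ]
[ 0.6594513  -0.13401196  0.178     ]
```

View pics/s11a.png

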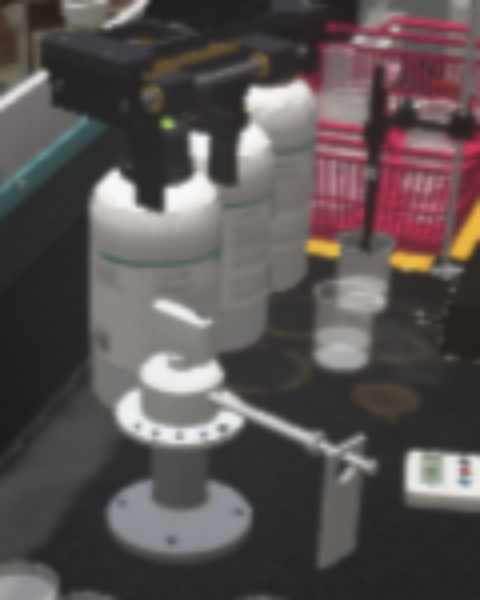

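```bash
python3 -c "
from h import *
for n in ('scene0','w1','side0'):
  P=cloud(load(n)).reshape(-1,3);r=np.hypot(P[:,0]-.6378,P[:,1]+.1234)
  for z0 in(.1,.15,.19,.24,.3):
    m=(P[:,2]>z0)&(r>.05)&(r<.4)&(P[:,2]<.6)&(P[:,0]>.55)
    if m.any(): i=np.argsort(r[m])[:200:40];print(n,z0,r[m][i].round(3),P[m][i[0]].round(3),P[m][i[-1]].round(3))
"
```

```text
scene0 0.1 [0.051 0.137 0.139 0.14  0.141] [ 0.59  -0.108  0.123] [ 0.777 -0.144  0.578]
scene0 0.15 [0.136 0.139 0.14  0.141 0.141] [ 0.774 -0.126  0.577] [ 0.778 -0.141  0.575]
scene0 0.19 [0.136 0.139 0.14  0.141 0.141] [ 0.774 -0.126  0.577] [ 0.778 -0.141  0.575]
scene0 0.24 [0.136 0.139 0.14  0.141 0.142] [ 0.774 -0.126  0.577] [ 0.779 -0.118  0.269]
scene0 0.3 [0.136 0.14  0.142 0.144 0.154] [ 0.774 -0.126  0.577] [ 0.791 -0.121  0.303]
w1 0.1 [0.05  0.06  0.07  0.079 0.082] [ 0.594 -0.099  0.123] [ 0.603 -0.049  0.421]
w1 0.15 [0.078 0.083 0.085 0.087 0.088] [ 0.609 -0.05   0.416] [ 0.598 -0.045  0.426]
w1 0.19 [0.078 0.083 0.085 0.087 0.088] [ 0.609 -0.05   0.416] [ 0.598 -0.045  0.426]
w1 0.24 [0.078 0.083 0.085 0.087 0.088] [ 0.609 -0.05   0.416] [ 0.598 -0.045  0.426]
w1 0.3 [0.078 0.083 0.085 0.087 0.088] [ 0.609 -0.05   0.416] [ 0.598 -0.045  0.426]
side0 0.1 [0.05  0.09  0.139 0.14  0.141] [ 0.595 -0.098  0.118] [ 0.778 -0.11   0.239]
side0 0.15 [0.138 0.14  0.14  0.141 0.143] [ 0.776 -0.125  0.234] [ 0.779 -0.142  0.254]
side0 0.19 [0.138 0.14  0.14  0.141 0.143] [ 0.776 -0.125  0.234] [ 0.779 -0.142  0.254]
side0 0.24 [0.138 0.14  0.141 0.143 0.145] [ 0.776 -0.118  0.282] [ 0.779 -0.16   0.242]
side0 0.3 [0.145 0.17  0.174 0.176 0.178] [ 0.783 -0.116  0.3  ] [ 0.807 -0.178  0.307]
```

>>> send_rows(steps=[0.06, -0.001, 0, 0.02, 0, 0.06, -0.001, 0, 0.045, 0, 0.06, -0.001, 0, 0.07, 0, 0.06, -0.001, 0, 0.085, 0, 0.06, -0.001, 0, 0.094, 0, 0.04, -0.001, 0, 0.094, 0, 0.02, -0.001, 0, 0.094, 0, 0.02, -0.001, 0, 0.094, 0], force=30)

```text
time: 14.1
position: [0.6375, -0.1236, 0.148]
tool_rot: [0.214, 0.977, 0.0, -0.0]
ft_force: [-0.2, 0.1, -0.1]
grip_width: 0.0379
```

```bash
python3 -c "
from h import *
c=snap('wrist','w12')
go([.6378,-.1234,.146],155.27)
im=cv2.cvtColor(c['color'],cv2.COLOR_RGB2BGR)
cv2.imwrite('pics/w12a.png',cv2.resize(im[90:310,150:360],None,fx=2.7,fy=2.7))
"
```

```text
t 14.15 pos [ 0.6374 -0.1235  0.1479] yaw 155.27 tilt [-0.001  0.001 -1.   ] q [-0.36  0.62  1.42  0.    1.1  -1.5 ] F [0.26 0.28 0.49] M [ 0.022 -0.138 -0.008] w 0.0339
tool shift [-0.0003  0.0003  0.0019] turn -0.0
```

View pics/w12a.png

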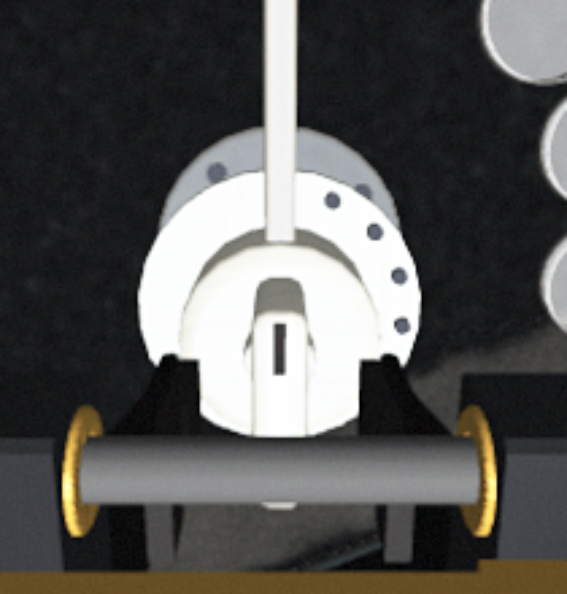

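>>> send_rows(steps=[0.02, 0, 0, 0.001, 0, 0.01, 0, 0, 0.001, 0, 0.005, 0, 0, 0.001, 0, 0.005, 0, 0, 0.001, 0, 0.005, 0, 0, 0.001, 0], force=40)

```text
time: 14.78
position: [0.6375, -0.1235, 0.147]
tool_rot: [0.214, 0.977, 0.0, -0.0]
ft_force: [-0.2, 1.0, 1.4]
grip_width: 0.0127
```

```bash
python3 -c "
from h import *
state()
"
```

```text
t 14.78 pos [ 0.6375 -0.1235  0.147 ] yaw 155.27 tilt [-0.001  0.001 -1.   ] q [-0.36  0.62  1.42  0.    1.1  -1.5 ] F [-0.21  0.98  1.43] M [ 0.13  -0.139 -0.031] w 0.0127
```

>>> send_rows(steps=[0.005, 0, 0, 0, 0.01, 0.005, 0, 0, 0, 0.03, 0.005, 0, 0, 0, 0.055, 0.005, 0, 0, 0, 0.08, 0.005, 0, 0, 0, 0.105])

```text
time: 15.4
position: [0.6375, -0.1234, 0.1469]
tool_rot: [0.266, 0.964, 0.0, -0.001]
ft_force: [0.1, -0.0, -0.2]
grip_width: 0.0128
```

```bash
cat > st.py <<'E'
from h import *
o,R=state()
y=np.degrees(np.arctan2(R[1,0],R[0,0]));print("turned rad",round(np.radians(155.27-y),4),"Mz",round(o["moment"][2],3))
go([.6376,-.1235,.147],155.27)
E
python3 st.py
```

```text
t 15.4 pos [ 0.6375 -0.1234  0.1469] yaw 149.17 tilt [-0.001  0.001 -1.   ] q [-0.36  0.62  1.42  0.    1.1  -1.4 ] F [ 0.08 -0.02 -0.15] M [ 0.195 -0.25   0.209] w 0.0128
turned rad 0.1065 Mz 0.209
t 15.4 pos [ 0.6375 -0.1234  0.1469] yaw 149.17 tilt [-0.001  0.001 -1.   ] q [-0.36  0.62  1.42  0.    1.1  -1.4 ] F [ 0.08 -0.02 -0.15] M [ 0.195 -0.25   0.209] w 0.0128
tool shift [-0.0001 -0.0001 -0.0001] turn -0.1065
```

>>> send_rows(steps=[0.005, 0, 0, 0, 0.026, 0.005, 0, 0, 0, 0.052, 0.005, 0, 0, 0, 0.078, 0.005, 0, 0, 0, 0.105])

```text
time: 15.9
position: [0.6376, -0.1232, 0.147]
tool_rot: [0.317, 0.948, 0.0, -0.0]
ft_force: [-0.3, 1.7, 1.0]
grip_width: 0.0127
```

```bash
python3 st.py|head -2; python3 -c "
from h import *
c=snap('side','s13');s=cv2.cvtColor(c['color'],cv2.COLOR_RGB2BGR)
cv2.imwrite('pics/s13a.png',cv2.resize(s[90:200,200:320],None,fx=5,fy=5))"
```

```text
t 15.9 pos [ 0.6376 -0.1232  0.147 ] yaw 143.04 tilt [-0.001  0.001 -1.   ] q [-0.36  0.62  1.42  0.    1.1  -1.29] F [-0.35  1.73  0.99] M [ 0.18  -0.248  0.103] w 0.0127
turned rad 0.2135 Mz 0.103
```

View pics/s13a.png

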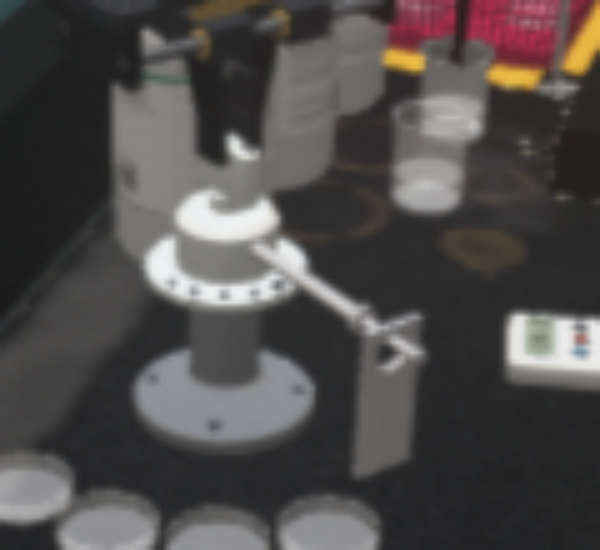

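>>> send_rows(steps=[0.005, 0, 0, 0, 0.026, 0.005, 0, 0, 0, 0.052, 0.005, 0, 0, 0, 0.078, 0.005, 0, 0, 0, 0.104])

```text
time: 16.45
position: [0.6377, -0.1231, 0.147]
tool_rot: [0.367, 0.93, 0.001, -0.0]
ft_force: [-0.3, 1.7, -1.0]
grip_width: 0.0124
```

```bash
python3 st.py|head -2
```

```text
t 16.45 pos [ 0.6377 -0.1231  0.147 ] yaw 136.94 tilt [-0.     0.001 -1.   ] q [-0.36  0.62  1.42  0.    1.1  -1.18] F [-0.35  1.74 -1.01] M [ 0.302 -0.301  0.045] w 0.0124
turned rad 0.32 Mz 0.045
```

>>> send_rows(steps=[0.005, 0, 0, 0, 0.026, 0.005, 0, 0, 0, 0.052, 0.005, 0, 0, 0, 0.078, 0.005, 0, 0, 0, 0.104])

```text
time: 16.95
position: [0.6378, -0.123, 0.1469]
tool_rot: [0.416, 0.91, 0.001, -0.0]
ft_force: [1.3, 1.9, 0.5]
grip_width: 0.0123
```

```bash
python3 st.py
```

```text
t 16.95 pos [ 0.6378 -0.123   0.1469] yaw 130.88 tilt [-0.     0.002 -1.   ] q [-0.36  0.62  1.42  0.    1.1  -1.08] F [1.32 1.93 0.49] M [ 0.301 -0.367  0.153] w 0.0123
turned rad 0.4256 Mz 0.153
t 16.95 pos [ 0.6378 -0.123   0.1469] yaw 130.88 tilt [-0.     0.002 -1.   ] q [-0.36  0.62  1.42  0.    1.1  -1.08] F [1.32 1.93 0.49] M [ 0.301 -0.367  0.153] w 0.0123
tool shift [-0.0002 -0.0005 -0.0001] turn -0.4256
```

First stop felt: 0.21 peak, 0.045 dip, 0.15 at the stop. On to the second.

>>> send_rows(steps=[0.005, 0, 0, 0, 0.026, 0.005, 0, 0, 0, 0.051, 0.005, 0, 0, 0, 0.076, 0.005, 0, 0, 0, 0.101])

```text
time: 17.45
position: [0.6379, -0.1229, 0.147]
tool_rot: [0.462, 0.887, 0.001, -0.0]
ft_force: [0.8, 1.6, -0.4]
grip_width: 0.0123
```

```bash
python3 st.py|head -2
```

```text
t 17.45 pos [ 0.6379 -0.1229  0.147 ] yaw 125.01 tilt [ 0.     0.002 -1.   ] q [-0.36  0.62  1.42  0.    1.1  -0.97] F [ 0.81  1.64 -0.41] M [ 0.383 -0.42   0.248] w 0.0123
turned rad 0.5281 Mz 0.248
```

>>> send_rows(steps=[0.005, 0, 0, 0, 0.026, 0.005, 0, 0, 0, 0.052, 0.005, 0, 0, 0, 0.078, 0.005, 0, 0, 0, 0.104])

```text
time: 17.95
position: [0.6381, -0.1228, 0.147]
tool_rot: [0.508, 0.861, 0.001, -0.0]
ft_force: [1.9, 2.1, -1.1]
grip_width: 0.0124
```

>>> send_rows(steps=[0.005, 0, 0, 0, 0.026, 0.005, 0, 0, 0, 0.052, 0.005, 0, 0, 0, 0.078, 0.005, 0, 0, 0, 0.104])

```text
time: 18.45
position: [0.6382, -0.1228, 0.147]
tool_rot: [0.553, 0.833, 0.001, -0.0]
ft_force: [1.3, 2.7, -0.9]
grip_width: 0.0125
```

```bash
python3 st.py|head -2
```

```text
t 18.45 pos [ 0.6382 -0.1228  0.147 ] yaw 112.87 tilt [ 0.001  0.002 -1.   ] q [-0.36  0.62  1.42  0.    1.1  -0.76] F [ 1.3   2.72 -0.91] M [ 0.427 -0.534  0.087] w 0.0125
turned rad 0.74 Mz 0.087
```

>>> send_rows(steps=[0.005, 0, 0, 0, 0.026, 0.005, 0, 0, 0, 0.05, 0.005, 0, 0, 0, 0.075, 0.005, 0, 0, 0, 0.1])

```text
time: 18.95
position: [0.6384, -0.1227, 0.147]
tool_rot: [0.594, 0.804, 0.001, -0.0]
ft_force: [2.5, 1.5, -0.7]
grip_width: 0.0125
```

```bash
python3 st.py
```

```text
t 18.95 pos [ 0.6384 -0.1227  0.147 ] yaw 107.05 tilt [ 0.001  0.002 -1.   ] q [-0.36  0.62  1.42  0.    1.1  -0.66] F [ 2.51  1.46 -0.69] M [ 0.408 -0.546  0.18 ] w 0.0125
turned rad 0.8416 Mz 0.18
t 18.95 pos [ 0.6384 -0.1227  0.147 ] yaw 107.05 tilt [ 0.001  0.002 -1.   ] q [-0.36  0.62  1.42  0.    1.1  -0.66] F [ 2.51  1.46 -0.69] M [ 0.408 -0.546  0.18 ] w 0.0125
tool shift [-0.0005 -0.0009 -0.    ] turn -0.8416
```

>>> send_rows(steps=[0.005, -0.0001, -0.0003, 0, 0.026, 0.005, -0.0003, -0.0006, 0, 0.051, 0.005, -0.0004, -0.0009, 0, 0.076, 0.005, -0.0005, -0.0009, 0, 0.101])

```text
time: 19.45
position: [0.6385, -0.1227, 0.147]
tool_rot: [0.635, 0.773, 0.002, 0.0]
ft_force: [5.2, 4.9, -1.6]
grip_width: 0.0125
```

```bash
python3 st.py|head -2
```

```text
t 19.45 pos [ 0.6385 -0.1227  0.147 ] yaw 101.18 tilt [ 0.003  0.003 -1.   ] q [-0.36  0.62  1.42  0.    1.1  -0.56] F [ 5.21  4.89 -1.63] M [ 0.783 -0.889  0.264] w 0.0125
turned rad 0.944 Mz 0.264
```

>>> send_rows(steps=[0.005, 0, 0, 0, 0.026, 0.005, 0, 0, 0, 0.052, 0.005, 0, 0, 0, 0.078, 0.005, 0, 0, 0, 0.104])

```text
time: 19.95
position: [0.6387, -0.1227, 0.147]
tool_rot: [0.675, 0.738, 0.002, 0.0]
ft_force: [3.8, 2.4, -2.2]
grip_width: 0.0126
```

>>> send_rows(steps=[0.005, 0, 0, 0, 0.026, 0.005, 0, 0, 0, 0.052, 0.005, 0, 0, 0, 0.078, 0.005, 0, 0, 0, 0.104])

```text
time: 20.45
position: [0.6388, -0.1227, 0.147]
tool_rot: [0.713, 0.701, 0.002, 0.0]
ft_force: [4.1, 3.2, -0.9]
grip_width: 0.0127
```

```bash
python3 st.py; python3 -c "
from h import *
c=snap('side','s14');s=cv2.cvtColor(c['color'],cv2.COLOR_RGB2BGR)
cv2.imwrite('pics/s14a.png',cv2.resize(s[90:210,180:300],None,fx=5,fy=5))"
```

```text
t 20.45 pos [ 0.6388 -0.1227  0.147 ] yaw 89.04 tilt [ 0.004  0.003 -1.   ] q [-0.36  0.62  1.42  0.    1.1  -0.35] F [ 4.09  3.2  -0.93] M [ 0.462 -0.743  0.051] w 0.0127
turned rad 1.1559 Mz 0.051
t 20.45 pos [ 0.6388 -0.1227  0.147 ] yaw 89.04 tilt [ 0.004  0.003 -1.   ] q [-0.36  0.62  1.42  0.    1.1  -0.35] F [ 4.09  3.2  -0.93] M [ 0.462 -0.743  0.051] w 0.0127
tool shift [-0.0009 -0.0012 -0.    ] turn -1.1559
```

View pics/s14a.png

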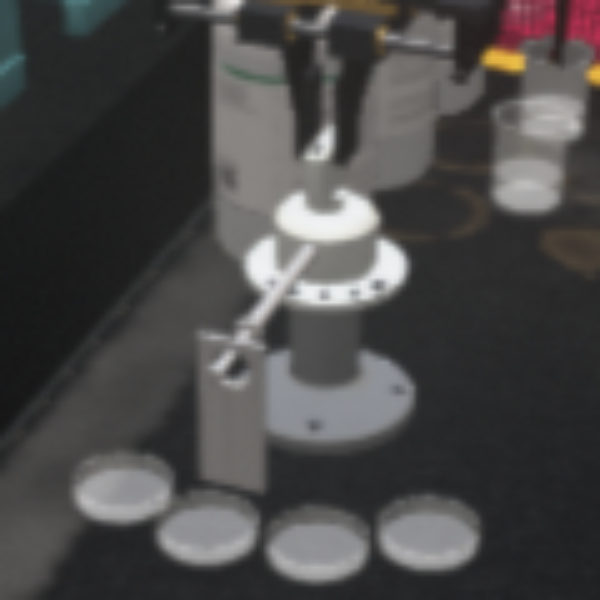

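>>> send_rows(steps=[0.005, 0.0002, 0.0002, 0, 0.024, 0.005, 0.0003, 0.0003, 0, 0.046, 0.005, 0.0004, 0.0004, 0, 0.065, 0.005, 0.0005, 0.0005, 0, 0.08, 0.005, 0.0005, 0.0005, 0, 0.09, 0.005, 0.0005, 0.0005, 0, 0.096, 0.005, 0.0005, 0.0005, 0, 0.1, 0.005, 0.0005, 0.0005, 0, 0.101])

```text
time: 21.5
position: [0.639, -0.1226, 0.147]
tool_rot: [0.748, 0.664, 0.002, 0.0]
ft_force: [0.1, -1.3, -0.2]
grip_width: 0.0127
```

```bash
python3 st.py; python3 -c "
from h import *
snap('wrist','w15')
c=snap('side','s15');s=cv2.cvtColor(c['color'],cv2.COLOR_RGB2BGR)
cv2.imwrite('pics/s15a.png',cv2.resize(s[90:210,180:300],None,fx=5,fy=5))"
```

```text
t 21.5 pos [ 0.639  -0.1226  0.147 ] yaw 83.21 tilt [ 0.003  0.003 -1.   ] q [-0.36  0.62  1.42  0.    1.1  -0.25] F [ 0.07 -1.26 -0.19] M [-0.251 -0.136  0.118] w 0.0127
turned rad 1.2576 Mz 0.118
t 21.5 pos [ 0.639  -0.1226  0.147 ] yaw 83.21 tilt [ 0.003  0.003 -1.   ] q [-0.36  0.62  1.42  0.    1.1  -0.25] F [ 0.07 -1.26 -0.19] M [-0.251 -0.136  0.118] w 0.0127
tool shift [-0.001  -0.0013 -0.    ] turn -1.2576
```

View pics/s15a.png

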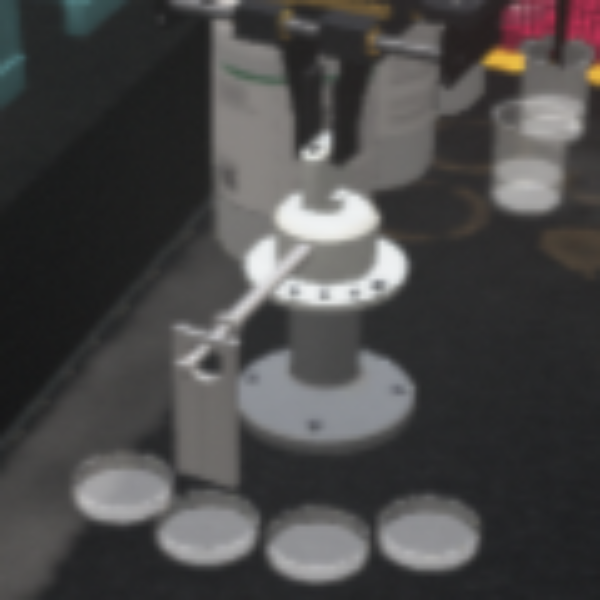

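View pics/w15.png

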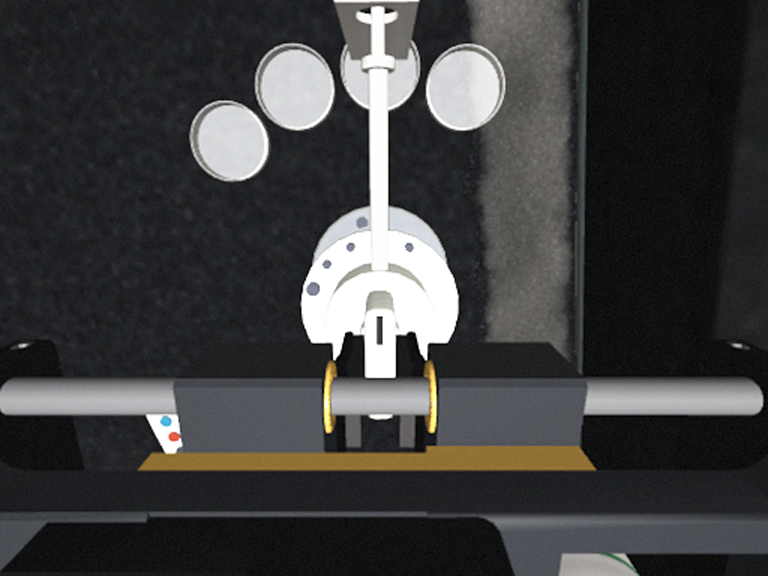

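Run:
```python
from h import *
c=load("w15");g=cv2.cvtColor(c["color"],cv2.COLOR_RGB2GRAY)
T=[]
for v in range(56,160,2):
    r=g[v,240:266].astype(float);w=np.clip(r-215,0,None)
    if 2<(w>0).sum()<16: T.append(plane(c,240+(w*np.arange(26)).sum()/w.sum(),v,.121)[:2])
T=np.array(T,np.float32);vx,vy,x0,y0=cv2.fitLine(T,cv2.DIST_HUBER,0,.001,.001).ravel()
a=np.degrees(np.arctan2(vy,vx))%180;print(len(T),"arm dir",a,"turned rad",np.radians(155.27-a))
n=np.array([-vy,vx]);print("axis offset from line",n@(np.array([.6378,-.1234])-[x0,y0]), "dish3 offset",n@(np.array([.6567,.0254])-[x0,y0]))
```

```text
38 arm dir 83.538124 turned rad 1.2519575
axis offset from line 0.00014339099280620549 dish3 offset -0.001890294572188523
```

>>> send_rows(steps=[0.005, 0, 0, 0, 0, 0.005, 0, 0, 0, 0, 0.005, 0, 0, 0, 0, 0.005, 0, 0, 0, 0, 0.005, 0, 0, 0, 0, 0.005, 0, 0, 0, 0, 0.005, 0, 0, 0, 0, 0.005, 0, 0, 0, 0])

```text
time: 22.6
position: [0.639, -0.1226, 0.147]
tool_rot: [0.748, 0.664, 0.002, 0.0]
ft_force: [0.4, -0.5, 0.4]
grip_width: 0.0126
```

```bash
python3 st.py|head -2
python3 - <<'E'
from h import *
a=[snap('wrist','q%d'%i)['color'].astype(int) for i in range(4)]
for i in range(3): print(np.abs(a[i+1]-a[i])[:40,220:285].mean())
c=snap('side','s16');s=cv2.cvtColor(c['color'],cv2.COLOR_RGB2BGR)
cv2.imwrite('pics/s16.png',cv2.resize(s,None,fx=1.5,fy=1.5))
cv2.imwrite('pics/s16a.png',cv2.resize(s[90:210,180:300],None,fx=5,fy=5))
d=np.abs(load('s15')['color'].astype(int)-c['color'].astype(int))[140:195,205:240];print(d.mean(),d.max())
b=np.abs(load('side0')['color'].astype(int)-c['color'].astype(int)).sum(2)
for n,(u0,v0,u1,v1) in dict(timer=(298,148,325,170),tub=(138,243,168,276),vial=(150,285,172,306)).items(): print(n,b[v0:v1,u0:u1].mean())
E
```

```text
t 22.6 pos [ 0.639  -0.1226  0.147 ] yaw 83.22 tilt [ 0.003  0.003 -1.   ] q [-0.36  0.62  1.42  0.    1.1  -0.25] F [ 0.4  -0.51  0.43] M [-0.217 -0.136  0.131] w 0.0126
turned rad 1.2575 Mz 0.131
1.8674358974358973
1.8352564102564102
1.855
0.4438095238095238 3
timer 1.5016835016835017
tub 1.0818181818181818
vial 2.2445887445887447
```

View pics/s16.png

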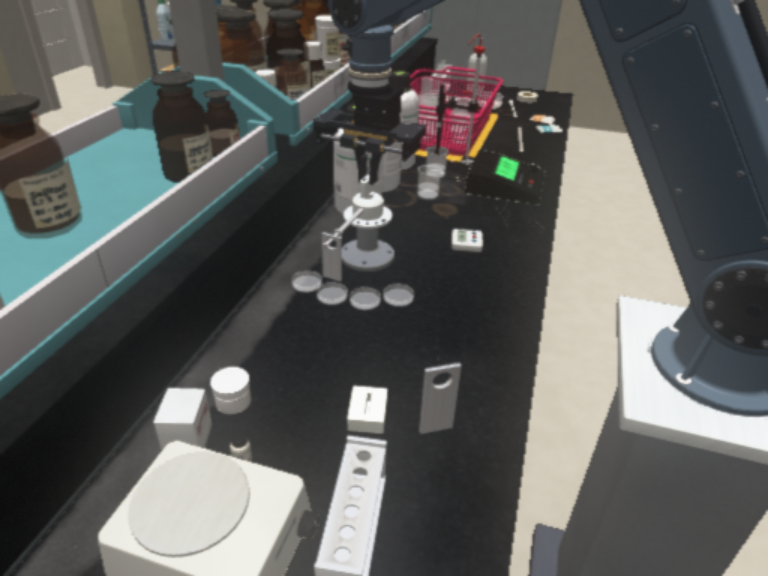

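```bash
python3 -c "
from rig import hand_in
print(hand_in())"
```

```text
the job is handed in; nothing more can be done
None
```

The plate hangs on the peg over the third dish. The gripper is still holding the knob at the third stop, and I handed the job in at about 23 s.

I lifted the plate from the block by its side edges and threaded its hole over the peg with the arm at home. After letting go of the plate, I gripped the knob and turned it clockwise past two stops to the third. The knob torque showed the clicks. It peaked at about 0.21 to 0.26 N m after home and after each of the first two stops, and dipped to about 0.05 to 0.09 before each of the three stops. At the third stop it read 0.12 to 0.13 N m.

**Last checks:**
- **Arm angle:** the tool had turned 1.2575 rad, and the camera line fit gave 1.252 rad, against the stop at 1.257. The two disagree by about 0.3°. The arm's line passes about 2 mm from the centre of dish 3.
- **Plate:** it hung on the rod between collar and rim. Its image did not change over the last second or so, so it was hanging quietly.
- **Timer, tub and vial:** their image patches were unchanged from the start.
- **Wrist force:** the highest reading was about 7 N, during the turn, because the grip was about 1 mm off the knob's axis. It was under 1 N at the end.

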